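Stow the folded tabletop tripod upright in the lens rack

TASK

Pick up the folded tabletop tripod from the shelf by its two clamp knobs and lift it clear while it still lies level; then, with the gripper still pointing down, ease the grip so that it swings down about the knobs and hangs feet-down, and grip it firmly again. Set it down (do not drop it) standing on the cork pad in the open bay of the pulled-out rack, let go, and then push the rack all the way home. Keep the lenses and the air blower standing in their bays and leave the dish of lens caps and the filter case where they are.

Things in the scene. Friction and masses are not known exactly. Their poses are not given: they have to be found in the camera images.
- tripod: Folded tabletop tripod, 145 mm long, about 130 g, lying flat on the shelf: grey legs 34 mm wide (y), 32 thick (z); black rubber foot block 52 wide, 44 thick, 24 long; black head block 34 wide, 44 thick, 36 long. Origin: on its underside as it lies. x axis: from feet (x = -75 mm) to head (+70 mm), z up as it lies, y the knob axis. Standing or hanging feet-down, x points up
- tripod_knobs (a point): Midpoint between the two round flat clamp knobs on the head (11 mm diameter, 50 mm over their end faces along the tripod's y, each 8 mm proud). 50 mm from the origin along x, 22 mm above the shelf as it lies, 125 mm above the sole. Gripped here by 35 N or more it stays level when lifted; at 4 to 8 N it swings down, slipping down some 5 mm but not out
- tripod_foot (a point): Centre of the tripod's flat sole (52 mm along y, 44 mm along z), the face that it stands on; the centre of mass lies about 70 mm from the knobs towards it; after swinging down it may hang up to about 10 degrees off plumb, the sole then up to about 20 mm off to one side of the knobs
- pad: Loose cork pad, 78 mm (along the runner's x) x 60 x 4 mm, lying on the floor of the one free bay of the rack: origin at the centre of its underside (20 mm above the shelf), sides parallel to the bay's. Which bay is free varies. The pad rides with the rack
- runner: Fixed wooden board that carries the rack, 324 mm wide (y), with side strips 22 mm high and a back strip 35 mm high. Origin: on the shelf, under the centre of the rack when pulled out; the board reaches from x = -55 to +157 mm. Its x axis is the direction in which the rack is pushed home (away from the robot, turned by up to 0.15 rad)
- rack (a joint): Slide of the plywood rack along the runner's x: 0 = pulled out (as at the start), 0.100 m = home at its stop; 2 N of friction, stays where left. Rack 96 mm deep (x), 294 mm wide (y), four bays in a row along y, each 84 mm (x) x 66 mm (y) inside, 72 mm apart, walls 6 mm thick; bay floors 20 mm, wall tops 60 mm above the shelf
- lens_a: Matte black zoom lens standing in a bay, diameter 58 mm, 92 mm tall (top 112 mm above the shelf), 380 g; origin at the centre of its underside, z up
- lens_b: Matte black zoom lens standing in another bay, diameter 55 mm, 86 mm tall, 380 g; origin at the centre of its underside, z up
- blower: Black rubber air blower standing nozzle-up in another bay, bulb diameter 57 mm, 94 mm tall (top 114 mm above the shelf), 70 g; origin at the centre of its underside, z up
- dish: White ceramic dish, rim diameter 112 mm, 26 mm high, holding three black lens caps, on the shelf; origin at the centre of its underside. Bystander
- filter_case: Round plastic filter case, diameter 80 mm, 24 mm high, on the shelf; origin at the centre of its underside. Bystander
- rack_lip (a point): Push lip of the rack: an upright plate 70 mm wide (runner y), 8 mm thick, from 12 to 60 mm above the shelf, on a tongue in front of the middle of the rack. This point is the centre of its front face (towards the robot), 40 mm above the shelf, 104 mm in front of the row of bay centres, 56 mm in front of the rack's front wall; it moves with the rack. Frame parallel to the runner's
Things that resemble listed ones, but are neither listed nor needed, are in the scene too. Of the things that look like the tripod, the middle-sized one is meant.

How it is judged:
By the outcome, as a careful person would: the job done as asked, in the order asked, and still so for the second after the job is handed in, with the robot touching nothing.
It also fails if it takes over 72 s, if anything falls off the work surface, if the arm or the gripper's body presses on something with over 40 N, if the wrist force passes 120 N, or if a joint passes its speed limit or range.

ROBOT

A 6-joint arm with a two-finger parallel gripper is mounted at the origin on the work surface. World frame = base frame: x ahead of the robot, y to its left, z up, the work surface at z = 0. Lengths are in m, angles in rad, forces in N, time in s.
With the tool pointing down it reaches from about 0.35 to 0.775 m from the base axis. Payload 5.5 kg.
Tool frame: the origin (TCP) lies midway between the tips of the shut fingers; the grasp point (between the pads) lies 19 mm behind it (pinch_z is the distance from the TCP to the grasp point, in m); z points along the fingers, x is the direction in which the jaws open and shut, and the axes are right-handed (so a half turn about z gives the same grasp; the last joint's range is limited). The gripper opens to 85 mm and grips with 20 to 120 N. Pads are 22 mm wide; open, the fingers measure 114 mm over their backs; the gripper's body (76 mm by 85 mm) begins 54 mm behind the grasp point. The pads swing forward as they close: fully open they stand 13 mm farther back than shut.
Start: joints at [1.053, 0.313, 0.046, 1.304, 0, 1.431], TCP at [0.212, 0.534, 0.231] pointing down, gripper open.
Joint ranges: [-2.76, 2.76], [-0.86, 1.69], [-1.03, 1.26], [-2.2, 2.34], [-1.47, 1.5], [-3.14, 3.14]. Speed limits (rad/s): [2.57, 2.57, 3.14, 3.14, 3.14, 3.14].

INTERFACE

Orientations are given as a unit quaternion [w, x, y, z].
In Python, from workcell import get_state, read_camera, camera_info, hand_in, trace, pinch_z gives the robot as it stands. The module is installed in compiled form; this text tells all that it offers.
- The arm moves only by the tool arm_command, never from a script. Its argument "steps" is text: rows parted by semicolons, each of 4 numbers parted by spaces: the shift along the world's x, y, z in mm, then the turn about the world's z in rad. In form: tx ty tz spin; .... A call has 1 to 20 rows; each row is the pose to reach, as a shift and turn from the pose measured when the call began; what a row does not reach only later rows make up. A row lasts 1/8 s, in which the tool goes at most 62.5 mm and 10.7 degrees, less where a joint would pass 70% of its speed; a pose out of reach is approached as far as the arm can. A call with a gripper value outside its range is refused whole. "fingers" is the gripper command: -1 is shut, 1 is fully open, values between are in proportion, set as the call begins (left out, the last holds). The fingers move at their own pace and stop on an object; "newtons" is the grip in N (left out, the last holds). Time passes only in rows, so rows that repeat a pose let the fingers close. It gives the time, the measured TCP pose, the force and the opening at its end, in the units of the state.
- get_state(): the state, without advancing time (a new reading comes with each control period).
- read_camera(name): name is "scene" or "top"; returns the picture (400x640x3 uint8, red, green, blue); there is no depth.
- camera_info(name): a dict with "mtx" (3x3 intrinsics, pixels), "k1" (the pictures are not rectified: a ray, as slopes to the right and down, at radius r is drawn at 1 + k1 r^2 times it, then the intrinsics apply), "R" (3x3) and "t" (3): a world point X has camera coordinates R X + t. Camera axes: x right, y down, z forward; pixel columns grow to the right and rows downward; lengths in m; the calibration is good to about 2 mm. A picture is of the moment at which its call begins. camera_info takes no time and is no camera call.
- hand_in(): hands the job in, once; it reports no verdict.
Trained networks look in the newest picture that a camera, given by its name, has taken for a name from the list of things; names that differ only in an ending like _2 or _b are one class to them, and where a whole thing is asked for, a point or a joint stands for the part that bears it (a point fixed in the world has none). Each returns a list of dicts, best first, with "score" (0 to 1); they miss things now and then, are a little off and sometimes report something else, mostly with a low value. They report only what shows in the picture. A call takes as long as a camera call. They do not tell look-alikes from the thing itself.
- trace(camera, name): "mask" (400x640 bool, what is visible of it) and "box" ([left, top, width, height] in pixels, round what is visible of it).
The state is a dict: "clock": time; "joint_pos": joint angles; "qvel": joint speeds; "tau": joint torques, N m; "tcp_pos": TCP position; "orientation": TCP orientation; "wrist_force": force on the tool from outside, world axes, zero at the start; "ft_torque": the same for the moment, N m; "finger_gap": finger opening in m.
Only numpy, scipy, OpenCV 4.12 (cv2) and the standard library are available. Lean on these libraries where they do the work, as an engineer would, in place of code of your own. Each camera call takes 0.05 s, during which the arm holds its last target.

## Working session

There is one attempt and no reset: what is moved stays moved. The work goes in short steps, Python scripts to look and compute and a tool call to move; the robot and the scene stay as the last step left them, time stands still between calls to the robot, and variables do not carry over. Pictures are saved under pics/ and viewed, and the job is handed in when it is done.

Besides the shell and the picture viewer there is one more tool, called as name(argument=value, ...), one argument or row to a line, values as JSON. arm_command: Moves the arm, as the interface text tells. Its arguments: {"type":"object","properties":{"steps":{"type":"string"},"fingers":{"type":"number"},"newtons":{"type":"number"}},"required":["steps"]}

```bash
mkdir -p pics; python3 - <<'E'
from workcell import *
import cv2,numpy as np
s=get_state();print({k:np.round(v,3).tolist() for k,v in s.items()},pinch_z)
for c in("scene","top"):
    im=read_camera(c);cv2.imwrite(f"pics/{c}0.png",im[:,:,::-1])
    i=camera_info(c);print(c,i)
E
```

```text
{'clock': 0.0, 'joint_pos': [1.053, 0.314, 0.045, 1.304, 0.0, 1.431], 'qvel': [-0.0, 0.001, -0.001, 0.0, -0.001, -0.001], 'tau': [-0.001, -48.062, 29.853, 0.019, -0.0, 0.0], 'tcp_pos': [0.212, 0.534, 0.23], 'orientation': [0.0, 0.827, 0.562, -0.001], 'wrist_force': [-0.158, -0.108, 0.285], 'ft_torque': [-0.022, -0.007, -0.043], 'finger_gap': 0.085} 0.0187
scene {'mtx': array([[379.89842314,   0.        , 316.88058907],
       [  0.        , 379.89842314, 199.54701442],
       [  0.        ,   0.        ,   1.        ]]), 'k1': -0.08558550325733319, 'R': array([[-0.8453612 ,  0.53415649, -0.00642487],
       [ 0.30302211,  0.46959139, -0.8292536 ],
       [-0.43993413, -0.7029657 , -0.55883557]]), 't': array([ 0.45820618, -0.09920343,  1.23160516])}
top {'mtx': array([[407.90552005,   0.        , 313.63997884],
       [  0.        , 407.90552005, 200.65353361],
       [  0.        ,   0.        ,   1.        ]]), 'k1': -0.10646438304842555, 'R': array([[ 0.00763726, -0.99993257, -0.00874752],
       [-0.99560139, -0.00678672, -0.09344413],
       [ 0.09337846,  0.0094227 , -0.9955861 ]]), 't': array([-0.05850296,  0.5471401 ,  0.95613196])}
```

View pics/scene0.png

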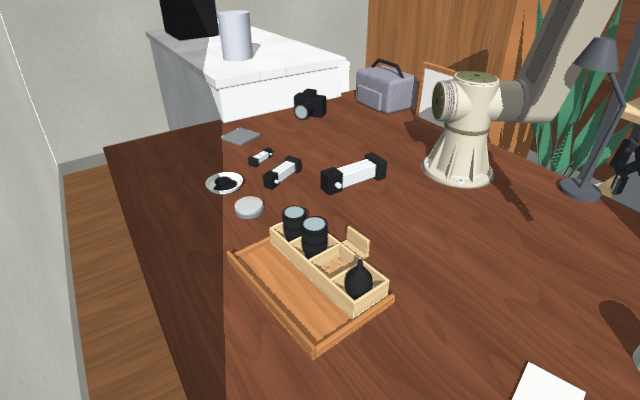

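View pics/top0.png

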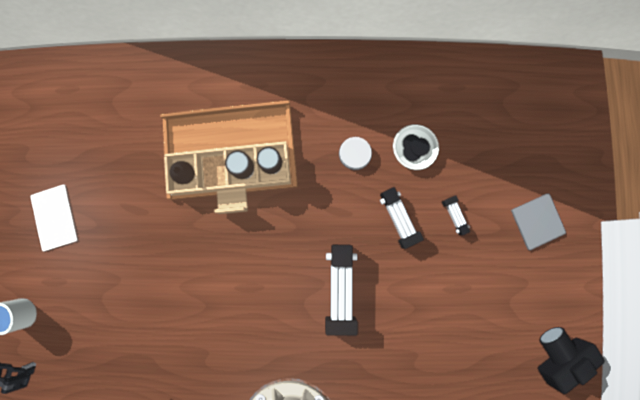

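```bash
cat > h.py <<'E'
from workcell import *
import cv2,numpy as np
def px2w(cam,uv,z):
    i=camera_info(cam);K=i["mtx"];uv=np.atleast_2d(np.array(uv,float))
    n=cv2.undistortPoints(uv.reshape(-1,1,2),K,np.array([i["k1"],0,0,0,0])).reshape(-1,2)
    d=np.c_[n,np.ones(len(n))]@i["R"]; o=-i["R"].T@i["t"]
    return o+d*((z-o[2])/d[:,2])[:,None]
def w2px(cam,X):
    i=camera_info(cam);X=np.atleast_2d(np.array(X,float))
    r,_=cv2.Rodrigues(i["R"]);p,_=cv2.projectPoints(X,r,i["t"],i["mtx"],np.array([i["k1"],0,0,0,0]));return p.reshape(-1,2)
def crop(cam,l,t,w,h,f,name,im=None,pts=()):
    im=read_camera(cam) if im is None else im
    c=cv2.resize(im[t:t+h,l:l+w,::-1],None,fx=f,fy=f,interpolation=cv2.INTER_CUBIC)
    for p in pts: cv2.circle(c,(int((p[0]-l+.5)*f),int((p[1]-t+.5)*f)),3,(0,0,255),1)
    cv2.imwrite(f"pics/{name}.png",c);return im
E
python3 - <<'E'
from h import *
im=crop("top",365,175,110,85,7,"c1")
crop("top",150,90,160,135,5,"c2",im)
ims=crop("scene",235,140,90,60,8,"c3")
for n in("tripod","tripod_knobs","pad","lens_a","blower","rack","runner","rack_lip","dish","filter_case"):
    for r in trace("top",n):
        m=r["mask"];ys,xs=np.nonzero(m);b=cv2.minAreaRect(np.c_[xs,ys].astype(np.float32))
        print(n,round(r["score"],2),r["box"],m.sum(),np.round([xs.mean(),ys.mean()],1),np.round(b[0],1),np.round(b[1],1),round(b[2],1))
E
```

```text
tripod 0.94 [321.1, 245.8, 35.4, 89.0] 2297 [340.8 292.4] [340.5 290. ] [92. 33.] 90.0
tripod 0.7 [442.8, 193.6, 28.3, 44.5] 534 [456.  214.8] [457.1 215.2] [40.7 17. ] 63.4
tripod 0.57 [377.0, 186.5, 44.4, 61.8] 1106 [400.2 218.4] [399.  217.5] [61.7 23.7] 63.4
tripod_knobs 0.96 [378.0, 187.6, 46.0, 58.8] 1138 [399.9 217.4] [399. 217.] [61.7 23.3] 63.4
tripod_knobs 0.7 [445.1, 196.1, 22.3, 39.1] 474 [456.2 215.2] [456.1 215.8] [39.9 15.6] 68.2
tripod_knobs 0.6 [323.2, 244.0, 36.2, 91.7] 2081 [340.7 291.2] [340.  289.3] [90.8 32. ] 88.3
pad 0.84 [203.4, 155.3, 21.5, 31.4] 638 [214.1 171. ] [214.  170.5] [30.5 21.8] 86.2
lens_a 0.97 [221.7, 150.3, 30.8, 25.9] 644 [239. 164.] [239.3 164.3] [30.4 25.5] 45.0
lens_a 0.92 [255.2, 147.2, 25.1, 26.8] 528 [268.6 159.9] [268.8 160.1] [26.8 23.7] 63.4
blower 0.87 [167.8, 161.4, 27.6, 23.3] 463 [181.6 172.1] [182. 172.] [24.  22.6] 45.0
blower 0.73 [223.2, 150.9, 29.7, 26.3] 624 [238.8 164.1] [239.  164.5] [30.4 24.7] 45.0
rack 0.73 [163.7, 140.9, 126.4, 75.9] 3417 [227.6 176. ] [227.8 179.6] [ 65.  125.3] 82.9
runner 0.76 [158.6, 100.5, 139.0, 113.0] 9292 [229.1 148.8] [228.6 159.2] [106.2 131.1] 84.6
rack_lip 0.67 [165.6, 139.5, 123.9, 73.9] 3573 [227.5 176.1] [228.  179.6] [ 65.8 125.5] 84.1
dish 0.66 [396.2, 123.2, 43.2, 43.5] 1582 [416.2 146.4] [416.5 146.5] [43. 45.] 90.0
filter_case 0.96 [342.9, 135.1, 32.0, 35.5] 868 [354.8 152.5] [354.8 152.8] [31.8 32.5] 45.0
```

View pics/c1.png

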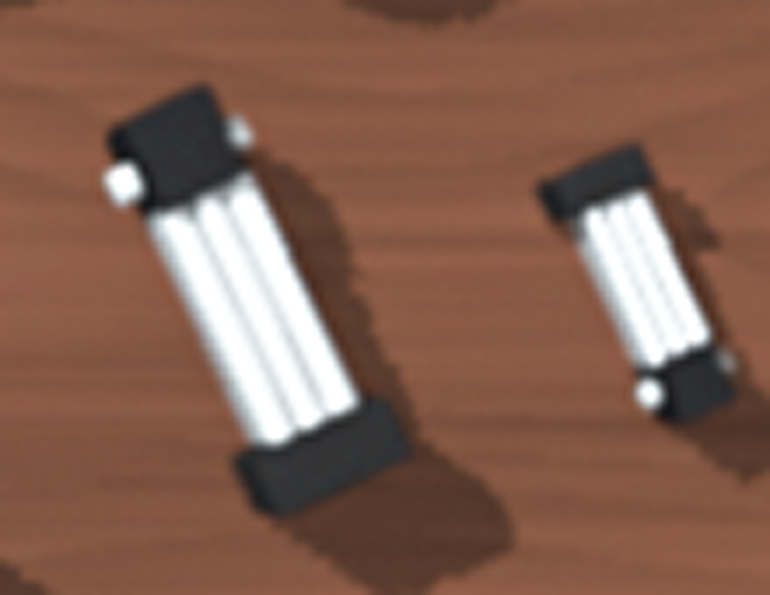

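View pics/c2.png

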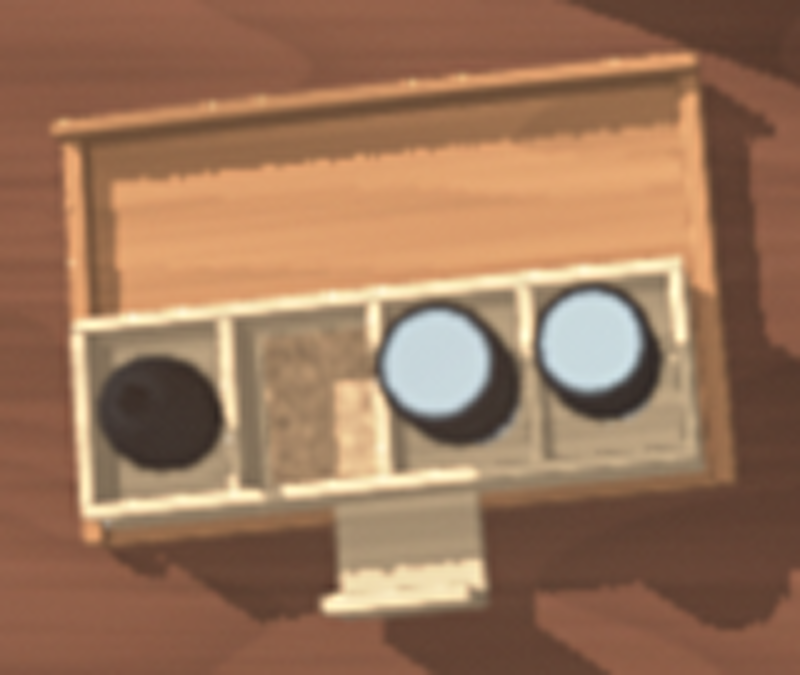

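View pics/c3.png

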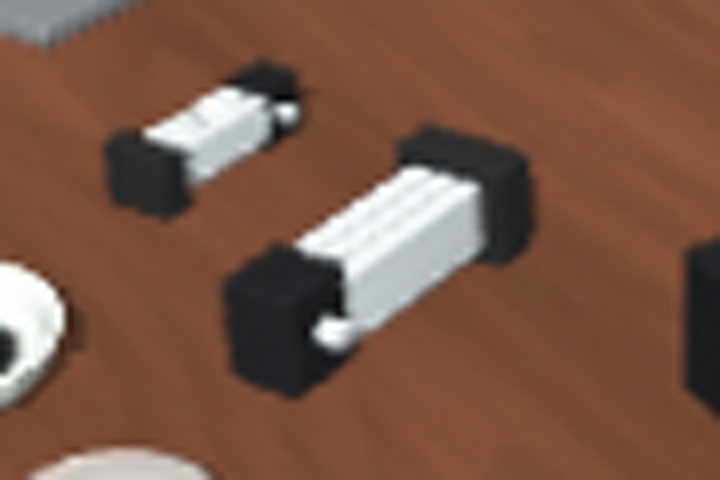

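```bash
cat >> h.py <<'E'
from scipy.optimize import minimize,least_squares
def box(x0,x1,y0,y1,z0,z1): return np.array([[x,y,z] for x in(x0,x1) for y in(y0,y1) for z in(z0,z1)])
TB=[box(-.075,-.051,-.026,.026,0,.044),box(-.051,.034,-.017,.017,.006,.038),box(.034,.070,-.017,.017,0,.044),box(.0445,.0555,-.025,.025,.0165,.0275)]
def pose(p,P):
    c,s=np.cos(p[2]),np.sin(p[2]);return P@np.array([[c,s,0],[-s,c,0],[0,0,1]])+[p[0],p[1],0]
def sil(cam,p,S=4):
    m=np.zeros((400*S,640*S),np.uint8)
    for b in TB:
        h=cv2.convexHull(((w2px(cam,pose(p,b))+.5)*S).astype(np.float32)).astype(np.int32);cv2.fillConvexPoly(m,h,1)
    return cv2.resize(m.astype(np.float32),(640,400),interpolation=cv2.INTER_AREA)
E
python3 - <<'E'
from h import *
ims={c:read_camera(c) for c in("top","scene")}
a=px2w("top",[[400,217]],.03)[0];print(a)
reg={"top":(375,183,430,255),"scene":(259,154,305,192)}
M={}
for c,im in ims.items():
    f=im.astype(float);l,t,r,b=reg[c]
    sat=(f[...,0]-f[...,2])/(f.max(2)+1)
    m=(sat<.25).astype(np.float32);w=np.zeros_like(m);w[t:b,l:r]=1
    M[c]=(m,w);print(c,(m*w).sum())
h=px2w("top",[[390,197]],.04)[0];f_=px2w("top",[[410,240]],.04)[0];d=h-f_
p0=[a[0],a[1],np.arctan2(d[1],d[0])];print(p0)
for cams in(("top",),("scene",),("top","scene")):
    cost=lambda q:sum((np.abs(sil(c,[q[0]/1e3,q[1]/1e3,q[2]/100])-M[c][0])*M[c][1]).sum() for c in cams)
    x0=np.array([p0[0]*1e3,p0[1]*1e3,p0[2]*100])
    r=minimize(cost,x0,method="Nelder-Mead",options=dict(initial_simplex=x0+np.array([[0,0,0],[8,0,0],[0,8,0],[0,0,8]])))
    p=r.x/[1e3,1e3,100];print(cams,p,r.fun,"knobs",pose(p,np.array([[.05,0,.022]])))
pts=np.vstack([w2px("top",pose(p,b)) for b in TB])
crop("top",365,175,110,85,7,"f1",ims["top"],pts)
# rack
P=(np.array([[76,325],[683,262],[697,458],[90,515]])+.0)/5+[150,90]-.5
W=px2w("top",P,.06);print(W)
loc=np.array([[.048,.147],[.048,-.147],[-.048,-.147],[-.048,.147]])
def res(q):
    c,s=np.cos(q[2]),np.sin(q[2]);return (loc@np.array([[c,s],[-s,c]])+q[:2]-W[:,:2]).ravel()
r=least_squares(res,[W[:,0].mean(),W[:,1].mean(),0]);print(r.x,np.round(r.fun*1e3,1))
# runner back strip corners z=.035, front corners
P=(np.array([[52,125],[695,57]]))/5+[150,90]-.5;print(px2w("top",P,.035))
L=px2w("top",(np.array([[325,600],[485,590]]))/5+[150,90]-.5,.06);print("lip",L)
E
```

```text
[ 0.50923055 -0.26157608  0.03      ]
top 1116.0
scene 714.0
[np.float64(0.509230548628135), np.float64(-0.2615760798605352), np.float64(0.43060542321942774)]
('top',) [ 0.51265871 -0.26054223  0.44797715] 101.875 knobs [[ 0.55772497 -0.23888507  0.022     ]]
('scene',) [ 0.51089812 -0.25818638  0.50464251] 160.0 knobs [[ 0.55466548 -0.23401165  0.022     ]]
('top', 'scene') [ 0.51155024 -0.26100599  0.46023659] 273.0 knobs [[ 0.55634761 -0.23879798  0.022     ]]
[[0.65277179 0.30230518 0.06      ]
 [0.68315609 0.01120132 0.06      ]
 [0.58974608 0.0032227  0.06      ]
 [0.56131958 0.2910681  0.06      ]]
[0.62174839 0.15194933 0.10145563] [ 1.8  0.7  1.2 -0.6 -0.9 -2.4 -2.2  2.3]
[[0.75964274 0.33009454 0.035     ]
 [0.79239334 0.00901341 0.035     ]]
lip [[0.52196453 0.17657423 0.06      ]
 [0.52723068 0.10126831 0.06      ]]
```

View pics/f1.png

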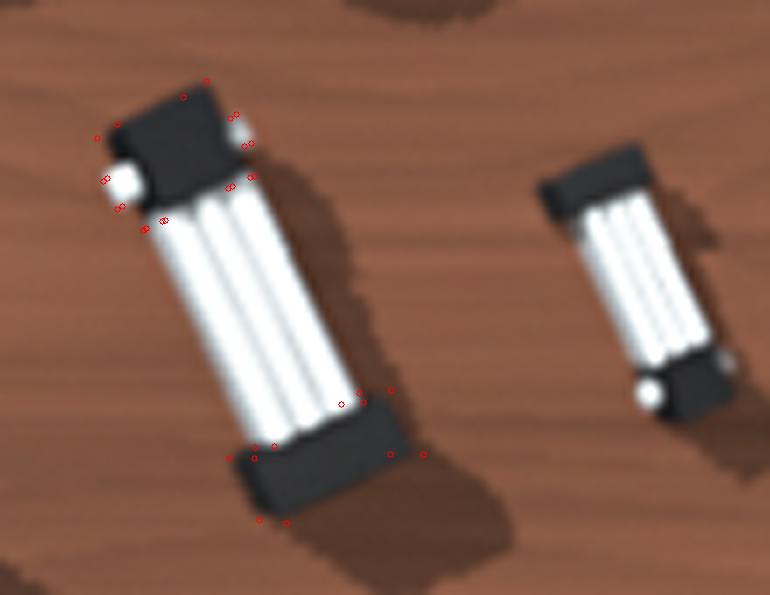

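```bash
python3 - <<'E'
from h import *
ims={c:read_camera(c) for c in("top","scene")}
q=np.array([.6217,.1519,.1015])
loc=[]
for y in(-.147,.147):
    for x in(-.048,.048): loc.append([x,y,.06])
for y in(-.111,-.105,-.039,-.033,.033,.039,.105,.111)[1::2]:pass
for y in(-.072,0,.072):
    for x in(-.042,.042): loc+= [[x,y-.003,.06],[x,y+.003,.06]]
loc+=[[-.104,-.035,.06],[-.104,.035,.06],[-.096,.035,.06],[-.096,-.035,.06]]
loc+=[[sx*.039,.036+sy*.030,.024] for sx in(-1,1) for sy in(-1,1)]
loc+=[[.157,-.162,.035],[.157,.162,.035],[-.055,-.162,.022],[-.055,.162,.022]]
loc=np.array(loc)
for c,(l,t,w,h,f) in{"top":(150,90,160,135,5),"scene":(220,195,185,165,4)}.items():
    crop(c,l,t,w,h,f,"r_"+c,ims[c],w2px(c,pose(q,loc)))
kn=np.array([[123,185],[239,133]])/7+[365,175]-.5
print(px2w("top",kn,.025),px2w("top",kn,.025).mean(0))
print("dish",px2w("top",[[416.3,146.5]],.026),"case",px2w("top",[[355,152.5]],.024))
print("pad",pose(q,np.array([[0,.036,.024]])))
for p in([.5127,-.2605,.448],[.5116,-.261,.46]):
    crop("scene",235,140,90,60,8,"s_%d"%(p[2]*1e3),ims["scene"],np.vstack([w2px("scene",pose(p,b)) for b in TB]))
E
```

```text
[[ 0.54804139 -0.21951451  0.025     ]
 [ 0.56635661 -0.25995044  0.025     ]] [ 0.557199   -0.23973248  0.025     ]
dish [[ 0.68252753 -0.30518326  0.026     ]] case [[ 0.66640789 -0.15458269  0.024     ]]
pad [[0.61805227 0.18771472 0.024     ]]
```

View pics/r_top.png

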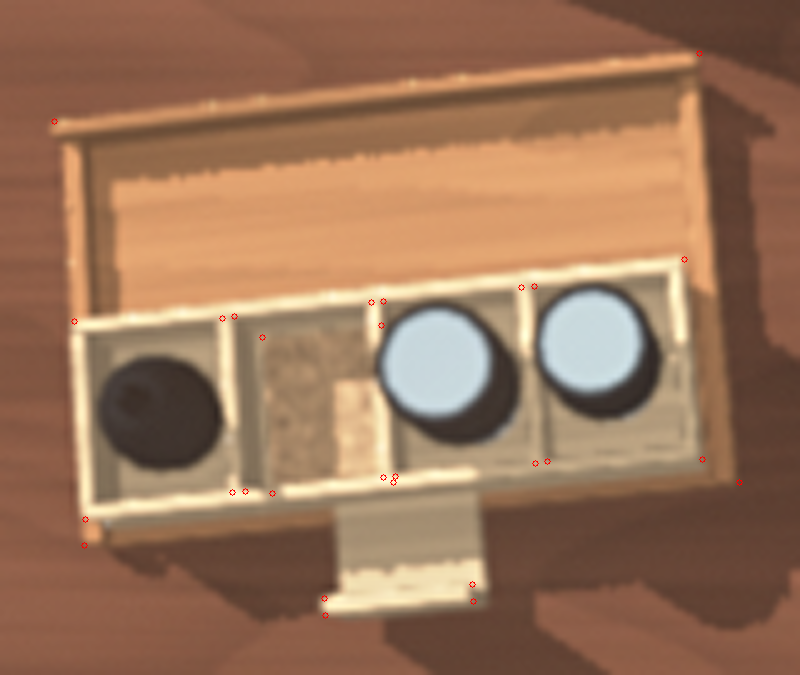

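View pics/r_scene.png

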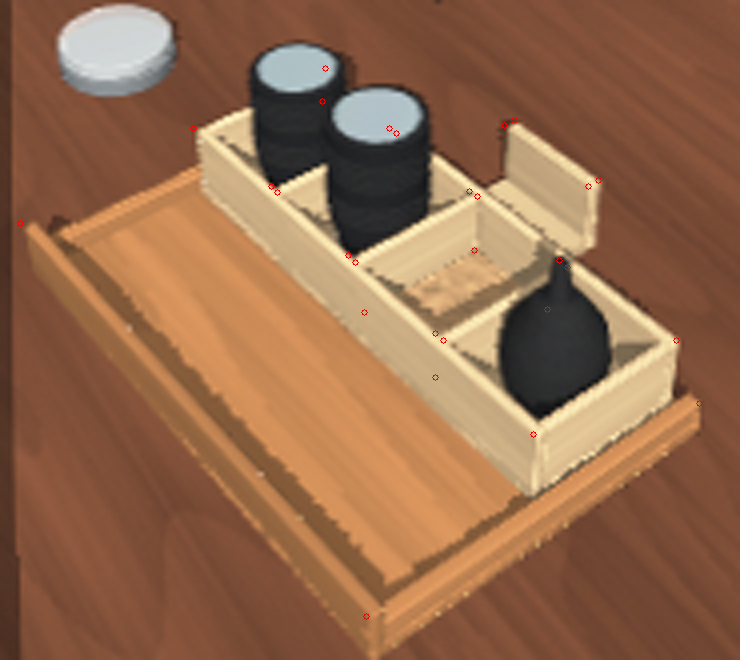

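View pics/s_460.png

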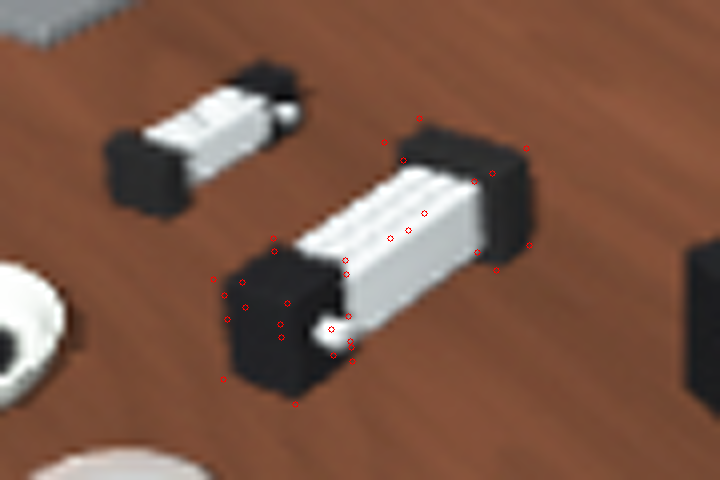

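Candidates for the tripod in the top view are big (342,290), middle (400,218) and small (457,216). I choose the middle one: head and knobs at about (390,197), feet at (411,240). The crop confirms white knobs at (382,201) and (399,194).

arm_command(
  steps="20 -45 0 0.04; 40 -90 0 0.1; 61 -136 0 0.16; 81 -182 0 0.22; 101 -227 0 0.28; 122 -273 0 0.34; 142 -318 0 0.4; 162 -364 0 0.46; 183 -409 0 0.5; 203 -455 0 0.55; 223 -500 -10 0.6; 244 -546 -20 0.65; 264 -591 -30 0.7; 284 -637 -40 0.75; 304 -682 -50 0.8; 325 -728 -60 0.816; 345 -773 -70 0.816; 345 -773 -70 0.816",
  fingers=1,
  newtons=60,
)

```text
clock: 3.15
tcp_pos: [0.5576, -0.2416, 0.1596]
orientation: [-0.0, 0.538, 0.843, -0.0]
wrist_force: [-0.9, 0.1, -0.6]
finger_gap: 0.0858
```

```bash
python3 - <<'E'
from h import *
s=get_state();print(s["clock"],s["tcp_pos"],s["joint_pos"],s["wrist_force"]);w,x,y,z=s["orientation"]
print("jaw",np.arctan2(2*(x*y+w*z),1-2*(y*y+z*z)))
crop("top",340,140,160,130,5,"a1");crop("scene",180,60,240,180,3,"a1s")
E
```

```text
3.15 [ 0.55761299 -0.24161613  0.15955041] [-5.40772789e-01  4.05150906e-01  2.09628527e-03  1.16872391e+00
 -2.72383027e-04 -9.75237166e-01] [-0.89492804  0.12234815 -0.60057168]
jaw 2.005260580740805
```

View pics/a1s.png

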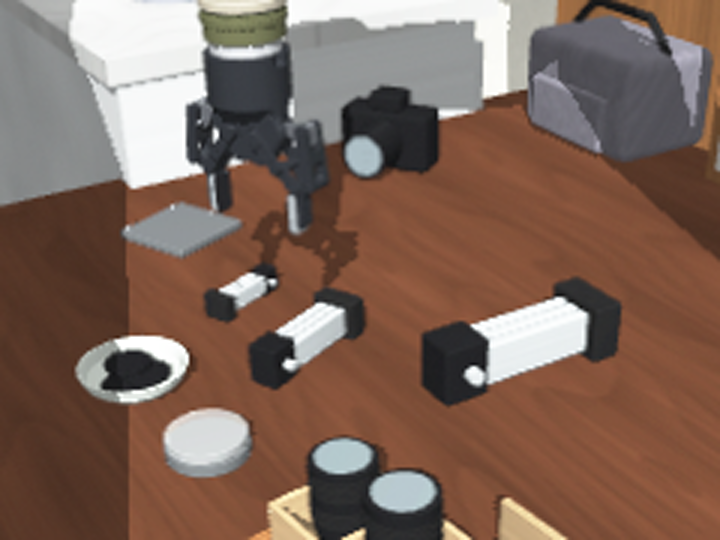

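The gripper is open, hovering at scene (265,130) with the tripod below it at (283,172). I'm going down now.

arm_command(
  steps="0 2 -40 0.005; 0 2 -80 0.005; 0 2 -110 0.005; 0 2 -130 0.005; 0 2 -145 0.005; 0 2 -155 0.005; 0 2 -158 0.005; 0 2 -158 0.005",
)

```text
clock: 4.25
tcp_pos: [0.557, -0.2366, 0.0032]
orientation: [-0.001, 0.535, 0.845, 0.0]
wrist_force: [-0.1, 0.3, 0.7]
finger_gap: 0.0855
```

```bash
python3 - <<'E'
from h import *
print(get_state()["tcp_pos"],get_state()["wrist_force"])
crop("top",350,160,110,100,6,"a2");crop("scene",220,110,110,100,6,"a2s")
E
```

```text
[ 0.55695103 -0.23664111  0.00316894] [-0.14406198  0.27812436  0.67410286]
```

View pics/a2.png

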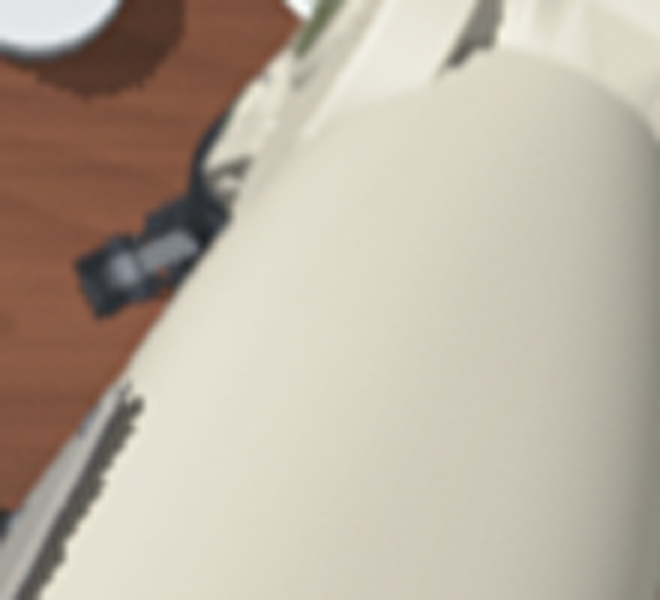

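View pics/a2s.png

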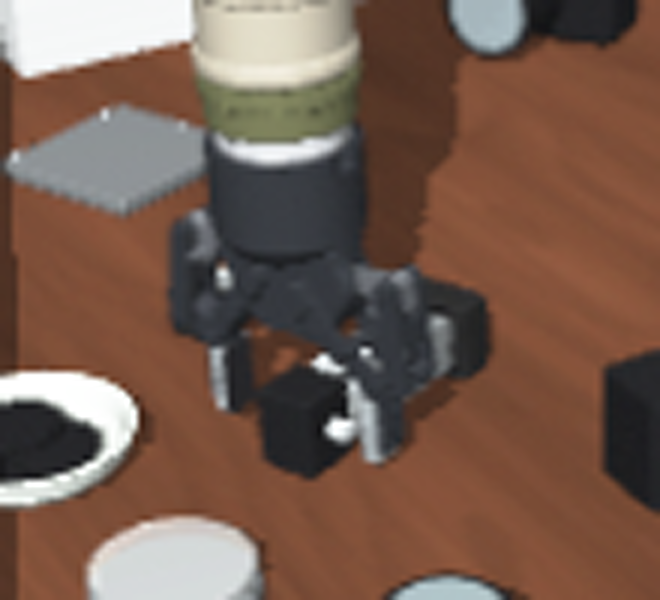

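```bash
python3 - <<'E'
from h import *
u=np.array([np.cos(2.01),np.sin(2.01),0])
o=px2w("scene",[[276.2,180.8]],.022)[0];print("obs knob",o,"centre est",o-u*.023)
i=camera_info("scene")
T=np.array([.557,-.2366,0])
for g in(.0425,.023):
  for z in(.016,.035): print(g,z,(w2px("scene",[T+u*g+[0,0,z],T-u*g+[0,0,z]])-[220,110])*6)
E
```

```text
obs knob [ 0.54582128 -0.22151221  0.022     ] centre est [ 0.55560131 -0.24232929  0.022     ]
0.0425 0.016 [[372.09320917 451.82788818]
 [239.1310325  405.51828226]]
0.0425 0.035 [[369.87706278 418.82404438]
 [235.80580727 373.24209264]]
0.023 0.016 [[340.75097074 440.9108986 ]
 [268.80669304 415.85333895]]
0.023 0.035 [[338.26391364 408.0732919 ]
 [265.71982769 383.40963251]]
```

arm_command(
  steps="-1 -3 -3 0.01; -1 -3 -4 0.01; -1 -3 -4 0.01; -1 -3 -4 0.01",
)

```text
clock: 4.85
tcp_pos: [0.5561, -0.2399, -0.0006]
orientation: [-0.0, 0.531, 0.848, 0.0]
wrist_force: [-0.2, -1.0, -0.4]
finger_gap: 0.0856
```

arm_command(
  steps="0 0 0 0; 0 0 0 0; 0 0 0 0; 0 0 0 0; 0 0 0 0; 0 0 0 0; 0 0 0 0; 0 0 0 0",
  fingers=-1,
  newtons=60,
)

```text
clock: 5.85
tcp_pos: [0.5563, -0.24, -0.0001]
orientation: [-0.0, 0.531, 0.848, 0.0]
wrist_force: [-1.2, 1.0, 4.6]
finger_gap: 0.0482
```

```bash
python3 - <<'E'
from h import *
s=get_state();print(s["tcp_pos"],s["wrist_force"],s["ft_torque"],s["finger_gap"])
crop("scene",220,110,110,100,6,"a3s")
E
```

```text
[ 5.56283743e-01 -2.39984770e-01 -1.42021667e-04] [-1.15227504  0.98002433  4.609696  ] [ 0.20609048  0.2724466  -0.03639713] 0.04823535494054238
```

View pics/a3s.png

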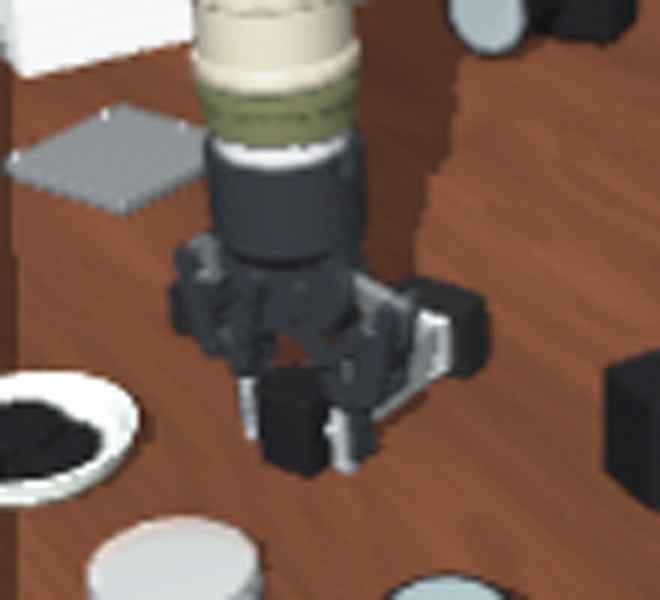

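The fingers are closed on both knobs (gap 48 mm), with knob and pad together at scene (277,184). I'm lifting.

arm_command(
  steps="0 0 5 0; 0 0 15 0; 0 0 30 0; 0 0 50 0; 0 0 70 0; 0 0 95 0; 0 0 120 0; 0 0 145 0; 0 0 165 0; 0 0 180 0; 0 0 190 0; 0 0 190 0; 0 0 190 0",
)

```text
clock: 7.52
tcp_pos: [0.5559, -0.2397, 0.189]
orientation: [-0.001, 0.531, 0.848, 0.0]
wrist_force: [-0.9, -0.1, -1.7]
finger_gap: 0.0482
```

```bash
python3 - <<'E'
from h import *
s=get_state();print(s["tcp_pos"],s["wrist_force"],s["ft_torque"],s["finger_gap"])
crop("scene",190,50,150,130,5,"a4s")
E
```

```text
[ 0.55590361 -0.23973721  0.18902822] [-0.90570376 -0.10970606 -1.70550772] [ 0.09119988 -0.14413398 -0.04526178] 0.048247365213079575
```

View pics/a4s.png

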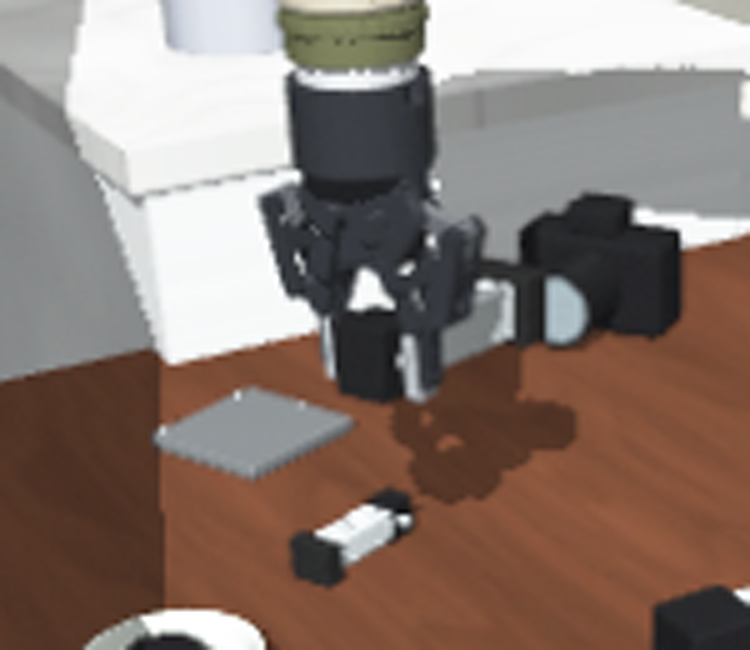

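The tripod is held level and clear, with its shadow detached at scene (285,140). Now I'll ease the grip in stages.

arm_command(
  steps="0 0 0 0; 0 0 0 0; 0 0 0 0; 0 0 0 0",
  fingers=0.05,
  newtons=20,
)

```text
clock: 8.07
tcp_pos: [0.5558, -0.2397, 0.1889]
orientation: [-0.001, 0.531, 0.848, 0.0]
wrist_force: [0.5, 0.2, -1.8]
finger_gap: 0.0483
```

```bash
python3 - <<'E'
from h import *
s=get_state();print(s["wrist_force"],s["ft_torque"],s["finger_gap"])
crop("scene",190,50,150,130,5,"a5s")
E
```

```text
[ 0.47642999  0.17191327 -1.76881297] [ 0.02235825 -0.12996276 -0.01667482] 0.04826655822927055
```

View pics/a5s.png

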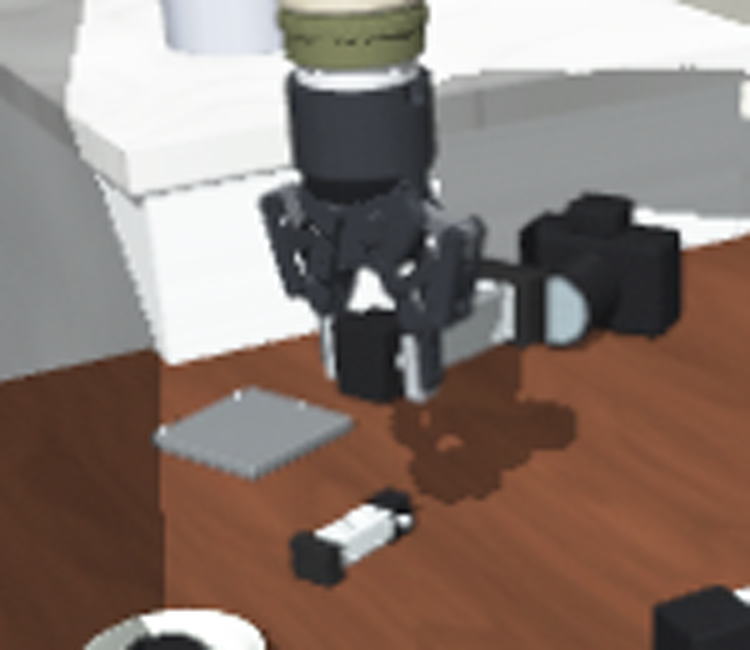

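arm_command(
  steps="0 0 0 0; 0 0 0 0; 0 0 0 0",
  fingers=0.09,
)

```text
clock: 8.5
tcp_pos: [0.5559, -0.2397, 0.1889]
orientation: [-0.001, 0.531, 0.848, 0.0]
wrist_force: [0.8, -0.4, -1.8]
finger_gap: 0.0482
```

arm_command(
  steps="0 0 0 0; 0 0 0 0; 0 0 0 0",
  fingers=0.11,
)

```text
clock: 8.88
tcp_pos: [0.5559, -0.2397, 0.1889]
orientation: [-0.001, 0.531, 0.848, 0.0]
wrist_force: [-0.1, -0.1, -1.0]
finger_gap: 0.0484
```

```bash
python3 - <<'E'
from h import *
s=get_state();print(s["wrist_force"],s["ft_torque"],s["finger_gap"])
E
```

```text
[-0.13489    -0.09860622 -1.04982963] [ 0.09927977 -0.10278239 -0.04400023] 0.04839668639048227
```

arm_command(
  steps="0 0 0 0; 0 0 0 0; 0 0 0 0",
  fingers=0.118,
)

```text
clock: 9.25
tcp_pos: [0.5558, -0.2397, 0.1889]
orientation: [-0.001, 0.531, 0.848, 0.0]
wrist_force: [0.9, 0.4, -1.7]
finger_gap: 0.0482
```

```bash
python3 - <<'E'
from h import *
s=get_state();print(s["wrist_force"],s["ft_torque"],s["finger_gap"])
crop("scene",190,50,150,130,5,"a6s")
E
```

```text
[ 0.86072203  0.40276849 -1.74909115] [ 0.03954443 -0.12817514 -0.00423786] 0.048156031531166994
```

View pics/a6s.png

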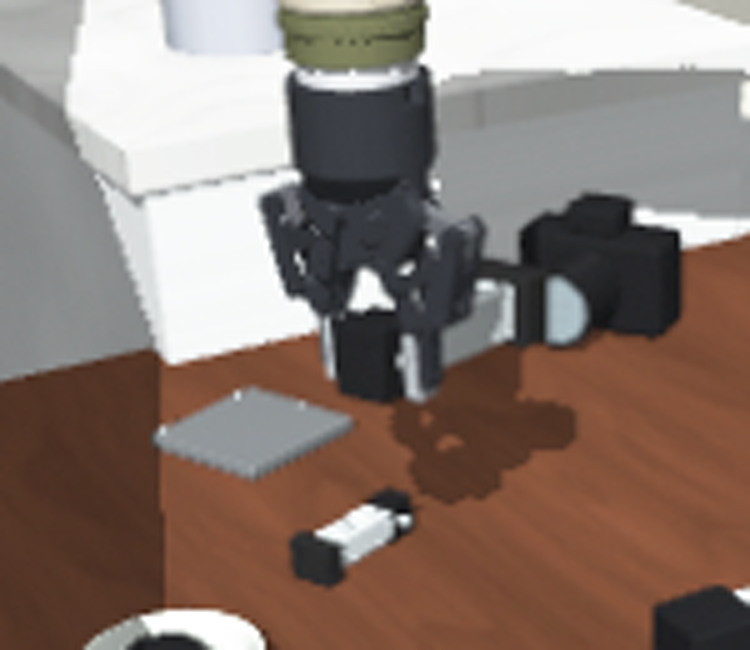

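arm_command(
  steps="0 0 0 0; 0 0 0 0",
  fingers=0.126,
)

```text
clock: 9.55
tcp_pos: [0.5559, -0.2397, 0.1889]
orientation: [-0.001, 0.531, 0.848, 0.0]
wrist_force: [-0.5, -0.3, -1.3]
finger_gap: 0.0482
```

arm_command(
  steps="0 0 0 0; 0 0 0 0",
  fingers=0.132,
)

```text
clock: 9.8
tcp_pos: [0.5559, -0.2397, 0.1889]
orientation: [-0.001, 0.531, 0.848, 0.0]
wrist_force: [-0.0, -0.7, -1.4]
finger_gap: 0.0483
```

```bash
python3 - <<'E'
from h import *
s=get_state();print(s["wrist_force"],s["ft_torque"],s["finger_gap"])
crop("scene",190,50,150,130,3,"a7s")
E
```

```text
[-0.01659728 -0.72425263 -1.44478494] [ 0.05642468 -0.14538248 -0.00706005] 0.04834371713269245
```

View pics/a7s.png

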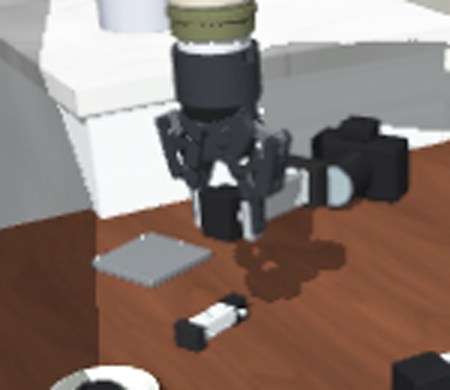

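arm_command(
  steps="0 0 0 0; 0 0 0 0",
  fingers=0.14,
)

```text
clock: 10.1
tcp_pos: [0.5559, -0.2397, 0.189]
orientation: [-0.001, 0.531, 0.848, 0.0]
wrist_force: [0.1, 0.1, -1.7]
finger_gap: 0.0489
```

arm_command(
  steps="0 0 0 0; 0 0 0 0",
  fingers=0.146,
)

```text
clock: 10.35
tcp_pos: [0.5558, -0.2397, 0.1889]
orientation: [-0.001, 0.531, 0.848, 0.0]
wrist_force: [0.4, -0.4, -1.0]
finger_gap: 0.0492
```

```bash
python3 - <<'E'
from h import *
s=get_state();print(s["wrist_force"],s["ft_torque"],s["finger_gap"])
crop("scene",190,50,150,130,3,"a8s")
E
```

```text
[ 0.40820585 -0.37956765 -0.98240752] [-0.00189343 -0.08616628  0.00061028] 0.04915827156464858
```

View pics/a8s.png

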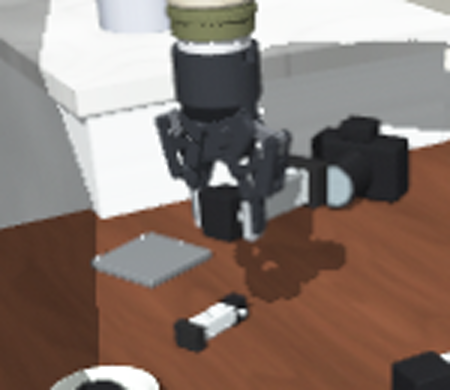

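arm_command(
  steps="0 0 0 0; 0 0 0 0",
  fingers=0.15,
)

```text
clock: 10.65
tcp_pos: [0.5559, -0.2397, 0.1889]
orientation: [-0.001, 0.531, 0.848, 0.0]
wrist_force: [-0.3, 0.3, -1.1]
finger_gap: 0.0489
```

arm_command(
  steps="0 0 0 0; 0 0 0 0",
  fingers=0.154,
)

```text
clock: 10.9
tcp_pos: [0.5559, -0.2397, 0.1889]
orientation: [-0.001, 0.531, 0.848, 0.0]
wrist_force: [0.1, 0.6, -1.2]
finger_gap: 0.0492
```

```bash
python3 - <<'E'
from h import *
s=get_state();print(s["wrist_force"],s["ft_torque"],s["finger_gap"])
crop("scene",190,50,150,130,3,"a9s")
E
```

```text
[ 0.13838764  0.57137028 -1.22075814] [ 0.04740026 -0.11382003  0.03457945] 0.04922760452785613
```

View pics/a9s.png

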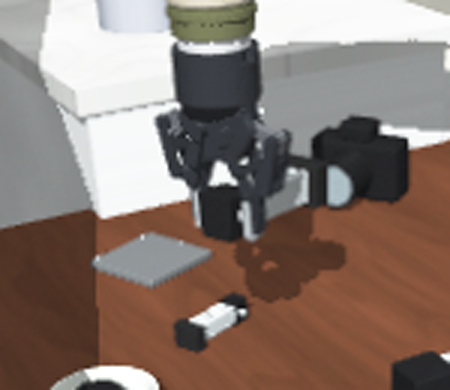

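arm_command(
  steps="0 0 0 0; 0 0 0 0",
  fingers=0.157,
)

```text
clock: 11.2
tcp_pos: [0.5558, -0.2397, 0.1889]
orientation: [-0.001, 0.531, 0.848, 0.0]
wrist_force: [0.0, -0.5, -1.2]
finger_gap: 0.0493
```

```bash
python3 - <<'E'
from h import *
s=get_state();print(s["wrist_force"],s["ft_torque"],s["finger_gap"])
crop("scene",190,50,150,130,4,"b0s")
E
```

```text
[ 0.03380613 -0.45027752 -1.18919951] [ 0.00266858 -0.02703997 -0.01227162] 0.0492794768095805
```

View pics/b0s.png

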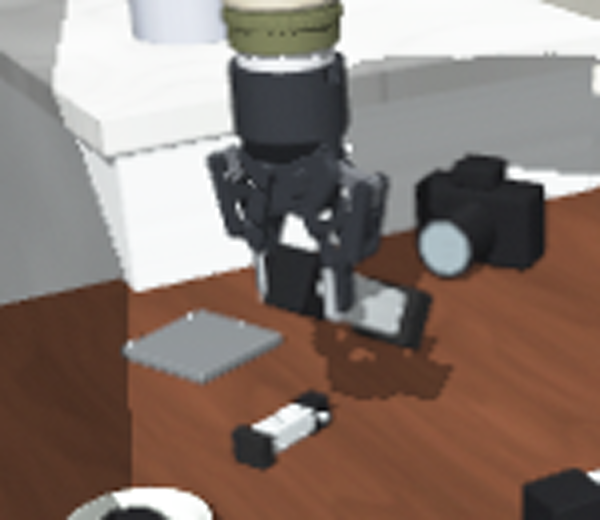

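The feet end has dropped to scene (292,130), so it is swinging. I'll hold this grip.

arm_command(
  steps="0 0 0 0; 0 0 0 0; 0 0 0 0",
  fingers=0.157,
)

```text
clock: 11.62
tcp_pos: [0.5558, -0.2397, 0.1889]
orientation: [-0.001, 0.531, 0.848, 0.0]
wrist_force: [-0.9, 0.5, -1.5]
finger_gap: 0.0493
```

```bash
python3 - <<'E'
from h import *
s=get_state();print(s["wrist_force"],s["ft_torque"],s["finger_gap"])
crop("scene",190,50,150,130,4,"b1s")
E
```

```text
[-0.87513115  0.45104202 -1.54541328] [ 0.0399707  -0.08561985  0.01149487] 0.0493029806499776
```

View pics/b1s.png

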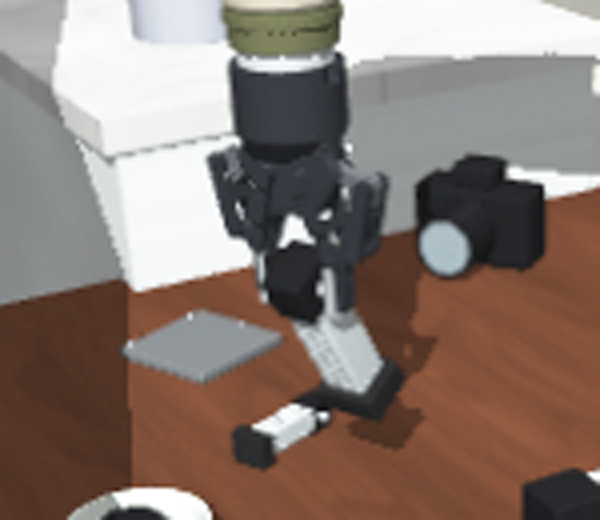

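arm_command(
  steps="0 0 0 0; 0 0 0 0; 0 0 0 0; 0 0 0 0",
  fingers=0.157,
)

```text
clock: 12.18
tcp_pos: [0.5558, -0.2397, 0.1889]
orientation: [-0.001, 0.531, 0.848, 0.0]
wrist_force: [-0.4, 0.1, -2.3]
finger_gap: 0.0498
```

```bash
python3 - <<'E'
from h import *
s=get_state();print(s["wrist_force"],s["ft_torque"],s["finger_gap"])
crop("scene",190,50,150,130,4,"b2s")
E
```

```text
[-0.44704754  0.13758805 -2.34450925] [-0.00112423 -0.0545147   0.01839019] 0.04979424228557695
```

View pics/b2s.png

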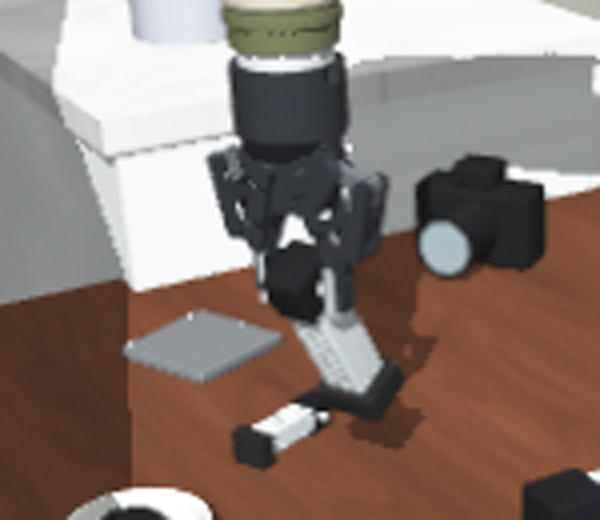

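It stopped partway: the feet at scene (280,146) are still well off plumb. I'll ease slightly more.

arm_command(
  steps="0 0 0 0; 0 0 0 0; 0 0 0 0",
  fingers=0.159,
)

```text
clock: 12.6
tcp_pos: [0.5558, -0.2397, 0.1889]
orientation: [-0.001, 0.531, 0.848, 0.0]
wrist_force: [-0.3, 0.2, -2.1]
finger_gap: 0.0499
```

```bash
python3 - <<'E'
from h import *
s=get_state();print(s["wrist_force"],s["ft_torque"],s["finger_gap"])
crop("scene",190,50,150,130,4,"b3s")
E
```

```text
[-0.27718288  0.2464811  -2.08249036] [ 0.04585967 -0.08915836  0.08705833] 0.04992426444285216
```

View pics/b3s.png

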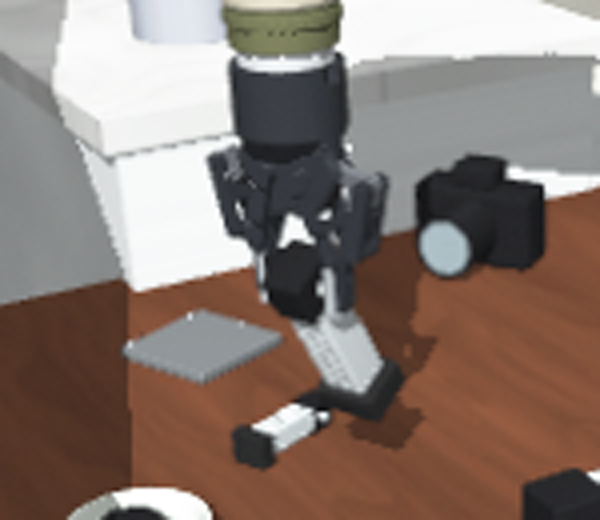

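```bash
cat >> h.py <<'E'
def hang(K,yaw,t,B):
    # B tripod pts; pivot K world; t tilt of feet from plumb toward -xdir(yaw); level = pi/2
    q=np.asarray(B)-[.05,0,.022]
    f=np.array([np.cos(yaw),np.sin(yaw),0]);l=np.array([-np.sin(yaw),np.cos(yaw),0]);u=np.array([0,0,1.])
    X=np.sin(t)*f+np.cos(t)*u; Z=-np.cos(t)*f+np.sin(t)*u
    return np.asarray(K)+q[:,:1]*X+q[:,1:2]*l+q[:,2:]*Z
E
python3 - <<'E'
from h import *
im=read_camera("scene")
T=np.array([.5558,-.2397,.1889]);yaw=2.023-np.pi/2
s=get_state();w,x,y,z=s["orientation"];yaw=np.arctan2(2*(x*y+w*z),1-2*(y*y+z*z))-np.pi/2;print(yaw)
out=[]
for t in(0,10,20,30):
    K=T+[0,0,.019]
    pts=np.vstack([w2px("scene",hang(K,yaw,np.radians(t),b)) for b in TB[:1]+TB[2:]])
    crop("scene",225,85,75,75,5,"t",im,pts);out.append(cv2.imread("pics/t.png"))
cv2.imwrite("pics/t4.png",np.vstack([np.hstack(out[:2]),np.hstack(out[2:])]))
E
```

```text
0.45209818205156527
```

View pics/t4.png

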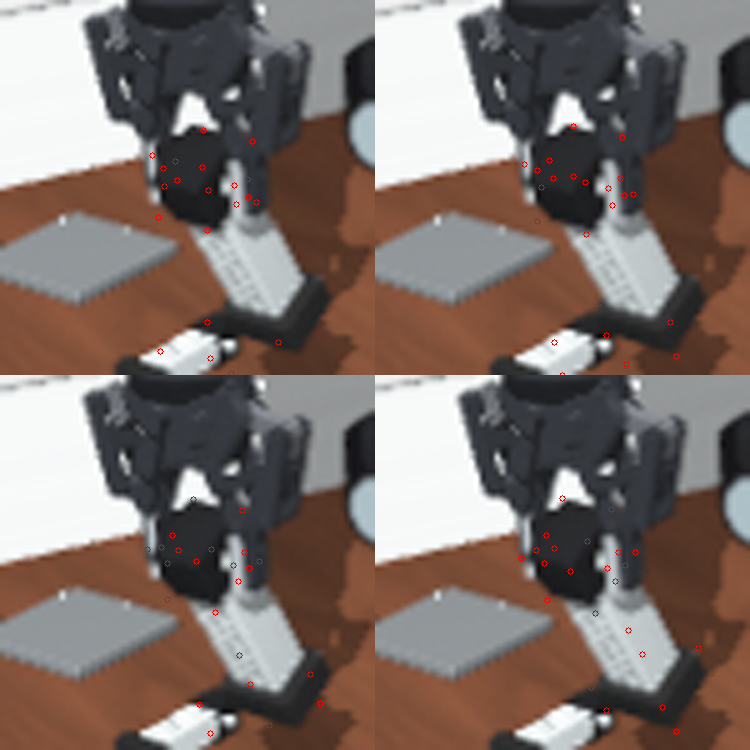

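Tilt is about 25°, so I'll ease further in fine steps.

arm_command(
  steps="0 0 0 0; 0 0 0 0",
  fingers=0.161,
)

```text
clock: 12.95
tcp_pos: [0.5558, -0.2397, 0.1889]
orientation: [-0.001, 0.531, 0.848, 0.0]
wrist_force: [-0.2, 0.6, -1.7]
finger_gap: 0.0498
```

```bash
python3 - <<'E'
from h import *
s=get_state();print(s["wrist_force"],s["ft_torque"],s["finger_gap"])
crop("scene",215,85,95,85,5,"b4s")
E
```

```text
[-0.24356832  0.64435827 -1.74167626] [ 0.03391809 -0.04234774 -0.00505718] 0.04981171580754413
```

View pics/b4s.png

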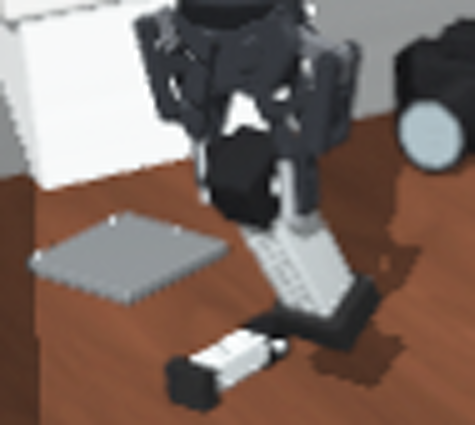

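arm_command(
  steps="0 0 0 0; 0 0 0 0",
  fingers=0.163,
)

```text
clock: 13.25
tcp_pos: [0.5558, -0.2397, 0.1889]
orientation: [-0.001, 0.531, 0.848, 0.0]
wrist_force: [0.5, 0.6, -1.3]
finger_gap: 0.0499
```

```bash
python3 - <<'E'
from h import *
s=get_state();print(s["wrist_force"],s["ft_torque"],s["finger_gap"])
crop("scene",215,85,95,85,5,"b5s")
E
```

```text
[ 0.45254009  0.61145627 -1.29176816] [ 0.01488774 -0.04445262 -0.01616248] 0.04990737533232622
```

View pics/b5s.png

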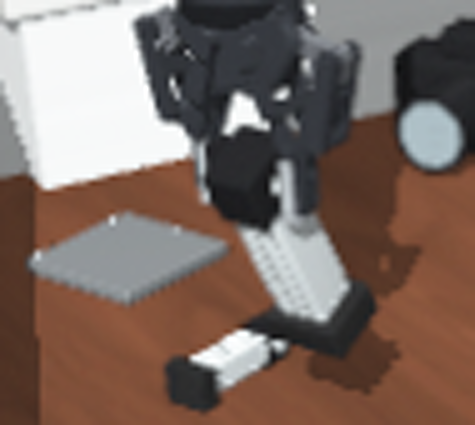

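It's moving a little more, with the feet now at about scene (283,149). Continuing.

arm_command(
  steps="0 0 0 0; 0 0 0 0",
  fingers=0.165,
)

```text
clock: 13.55
tcp_pos: [0.5558, -0.2397, 0.1889]
orientation: [-0.001, 0.531, 0.848, 0.0]
wrist_force: [0.4, 0.5, -1.7]
finger_gap: 0.0501
```

```bash
python3 - <<'E'
from h import *
s=get_state();print(s["wrist_force"],s["ft_torque"],s["finger_gap"])
crop("scene",215,85,95,85,5,"b6s")
E
```

```text
[ 0.42434313  0.5059681  -1.73006043] [ 0.01870985 -0.01819734  0.00304913] 0.050085486079613384
```

View pics/b6s.png

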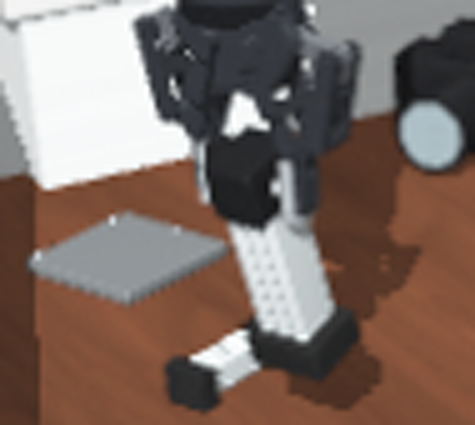

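arm_command(
  steps="0 0 0 0; 0 0 0 0",
  fingers=0.166,
)

```text
clock: 13.85
tcp_pos: [0.5558, -0.2397, 0.1889]
orientation: [-0.001, 0.531, 0.848, 0.0]
wrist_force: [0.4, -0.1, -1.1]
finger_gap: 0.05
```

```bash
cat > tilt.py <<'E'
from h import *
import sys
s=get_state();print(s["clock"],s["wrist_force"],s["finger_gap"]);w,x,y,z=s["orientation"];yaw=np.arctan2(2*(x*y+w*z),1-2*(y*y+z*z))-np.pi/2;T=s["tcp_pos"];print(T,yaw)
im=read_camera("scene");c0=w2px("scene",[T-[0,0,.04]])[0].astype(int)-40
out=[]
for t,dz in((0,.019),(5,.019),(10,.019),(15,.019)):
    pts=np.vstack([w2px("scene",hang(T+[0,0,dz],yaw,np.radians(t)*float(sys.argv[1]),b)) for b in TB[:1]+TB[2:3]])
    crop("scene",c0[0],c0[1],80,75,5,"t",im,pts);out.append(cv2.imread("pics/t.png"))
cv2.imwrite(f"pics/{sys.argv[2]}.png",np.vstack([np.hstack(out[:2]),np.hstack(out[2:])])[:600*2])
E
python3 tilt.py 1 u1
```

```text
13.85 [ 0.43386846 -0.07951284 -1.09836764] 0.049998478656704634
[ 0.55579029 -0.23968403  0.18887657] 0.45212215802104216
```

View pics/u1.png

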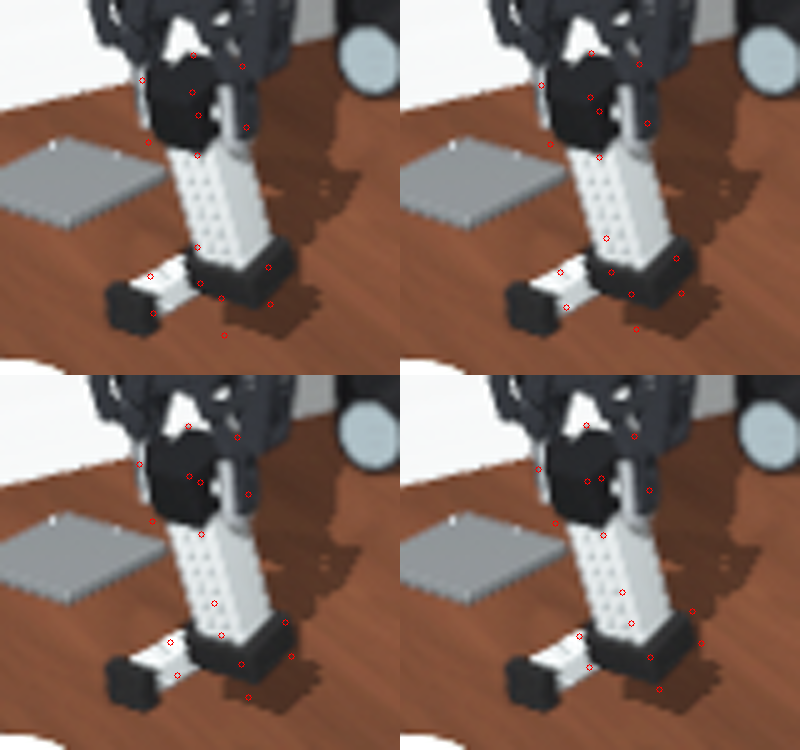

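arm_command(
  steps="0 0 0 0; 0 0 0 0",
  fingers=0.1675,
)

```text
clock: 14.15
tcp_pos: [0.5558, -0.2397, 0.1889]
orientation: [-0.001, 0.531, 0.848, 0.0]
wrist_force: [-0.6, -0.5, -1.4]
finger_gap: 0.0497
```

```bash
python3 tilt.py 1 u2
```

```text
14.15 [-0.64718548 -0.47306562 -1.38718388] 0.049738426568707805
[ 0.55578415 -0.23971697  0.18890637] 0.45211589750788406
```

View pics/u2.png

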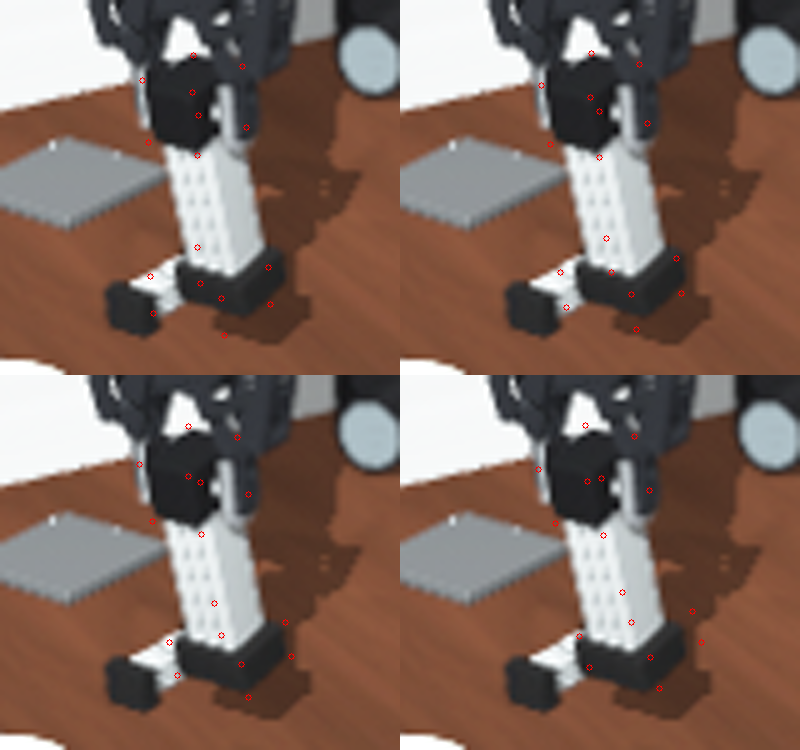

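It now hangs about 8° off plumb (feet at scene (271,149)), which is good. I'm gripping firmly.

arm_command(
  steps="0 0 0 0; 0 0 0 0; 0 0 0 0; 0 0 0 0",
  fingers=-1,
  newtons=60,
)

```text
clock: 14.7
tcp_pos: [0.5558, -0.2397, 0.1889]
orientation: [-0.001, 0.531, 0.848, 0.0]
wrist_force: [1.2, -0.4, -1.3]
finger_gap: 0.0484
```

```bash
python3 tilt.py 1 u3
```

```text
14.7 [ 1.2439789  -0.40984495 -1.30438922] 0.048356786400349606
[ 0.55577273 -0.23969959  0.18889885] 0.45210211083312046
```

View pics/u3.png

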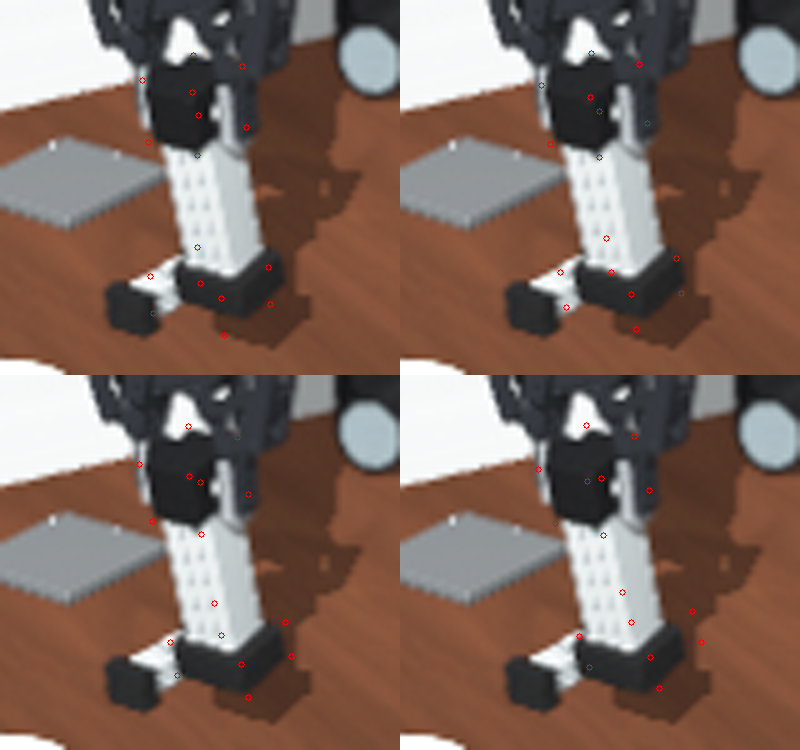

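arm_command(
  steps="0 0 15 0; 0 5 40 0; 3 20 60 0.05; 7 45 70 0.13; 12 80 70 0.23; 17 118 70 0.34; 23 156 70 0.45; 28 194 70 0.56; 34 232 70 0.67; 39 270 70 0.78; 45 308 70 0.88; 50 346 70 0.99; 55 380 70 1.09; 59 410 70 1.17; 62 428 70 1.21; 62 434 70 1.22; 62 436 70 1.22; 62 436 70 1.22; 62 436 70 1.22",
)

```text
clock: 17.12
tcp_pos: [0.6178, 0.1954, 0.259]
orientation: [-0.001, -0.05, 0.999, -0.0]
wrist_force: [0.2, -0.4, -1.9]
finger_gap: 0.0482
```

```bash
python3 - <<'E'
from h import *
s=get_state();print(s["clock"],s["tcp_pos"],s["wrist_force"],s["finger_gap"]);w,x,y,z=s["orientation"];print(np.arctan2(2*(x*y+w*z),1-2*(y*y+z*z)),s["joint_pos"])
crop("top",140,80,180,140,4,"d1");crop("scene",220,80,200,240,3,"d1s")
E
```

```text
17.125 [0.61784226 0.19540451 0.25904132] [ 0.23199868 -0.37183105 -1.85141549] 0.048174403711982804
-3.0416471354304004 [ 1.82897860e-01  4.60910798e-01  3.31156420e-01  1.44282277e+00
 -7.58678600e-04 -1.48784408e+00]
```

View pics/d1.png

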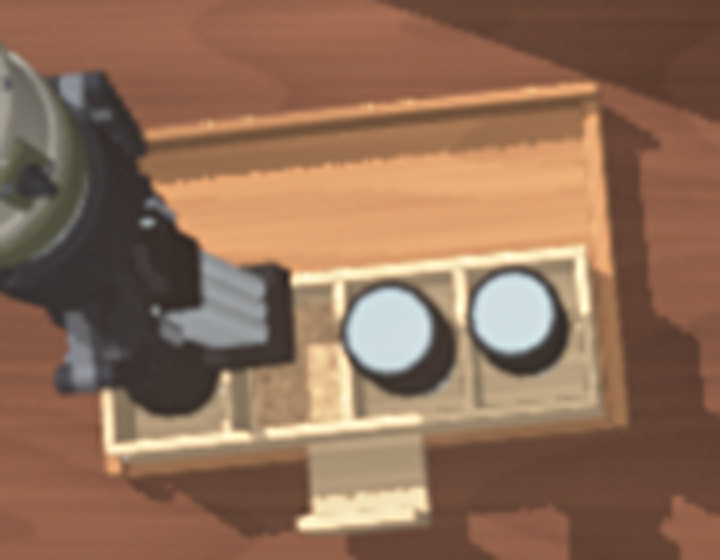

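View pics/d1s.png

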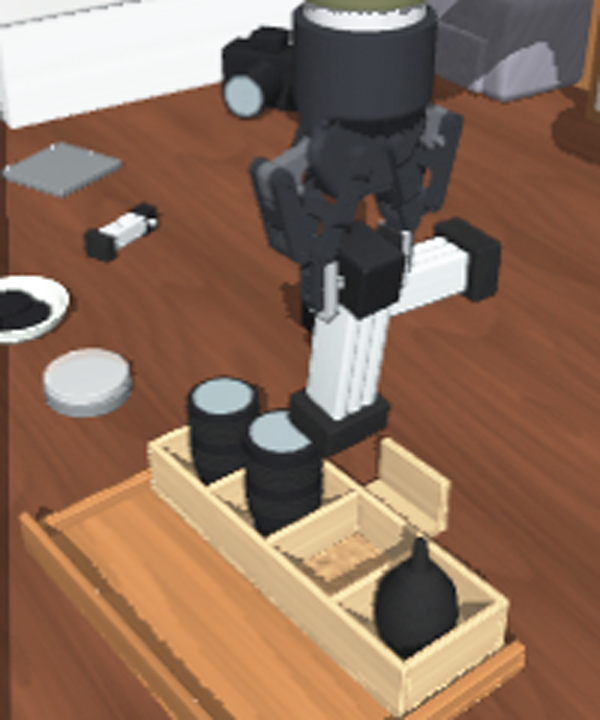

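```bash
python3 - <<'E'
from h import *
T=get_state()["tcp_pos"];yaw=-3.0416-np.pi/2
B=np.array([[-.075,-.026,0],[-.075,.026,0],[-.075,-.026,.044],[-.051,-.026,0],[-.051,.026,0],[-.051,-.026,.044]])
obs=np.array([[333,455],[387,413],[293,427],[335,431],[388,393],[293,408]])/3+[220,80]-.5
f=lambda q:(w2px("scene",hang(T+[0,0,q[1]],yaw,q[0],B))-obs).ravel()
g=lambda q:(w2px("scene",hang(T+[q[2],q[3],q[1]],yaw,q[0],B))-obs).ravel()
r=least_squares(f,[.14,.019],x_scale=[.1,.01]);print(np.degrees(r.x[0]),r.x[1],np.round(r.fun,1))
r2=least_squares(lambda q:np.r_[g(q),q[2:]*1e3/3],[.14,.019,0,0],x_scale=[.1,.01,.01,.01]);print(np.degrees(r2.x[0]),r2.x[1:],np.round(r2.fun,1))
for q in(r.x,):print("sole",hang(T+[0,0,q[1]],yaw,q[0],np.array([[-.075,0,.022]])),"corner z",hang(T+[0,0,q[1]],yaw,q[0],B[:3])[:,2])
q=r2.x;print("sole",hang(T+[q[2],q[3],q[1]],yaw,q[0],np.array([[-.075,0,.022]])))
pts=np.vstack([w2px("scene",hang(T+[0,0,r.x[1]],yaw,r.x[0],b)) for b in TB])
ptt=np.vstack([w2px("top",hang(T+[0,0,r.x[1]],yaw,r.x[0],b)) for b in TB])
crop("top",140,80,180,140,4,"d2",None,ptt);crop("scene",280,130,110,110,6,"d2s",None,pts)
E
```

```text
5.742061178182223 0.025731463101993375 [-0.5  1.3  2.   4.8 -1.5 -2.2 -0.2 -0.2  3.1  2.1 -0.8 -5.3]
1.2725296375715491 [ 0.02844671  0.00320958 -0.00595571] [-0.3  1.2  2.3  4.6 -1.5 -1.1 -0.6 -0.9  2.8  1.4 -1.4 -4.7  1.1 -2. ]
sole [[0.61908118 0.1831722  0.160342  ]] corner z [0.1581409  0.1581409  0.16254311]
sole [[0.62131943 0.18689816 0.16246087]]
```

View pics/d2.png

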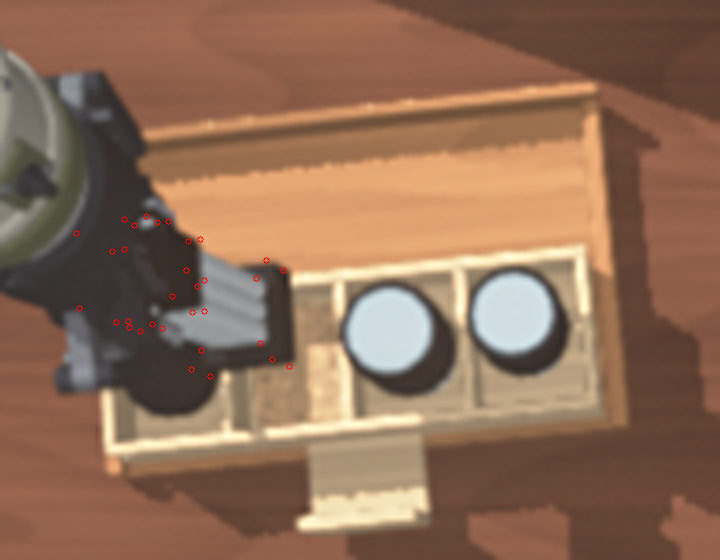

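View pics/d2s.png

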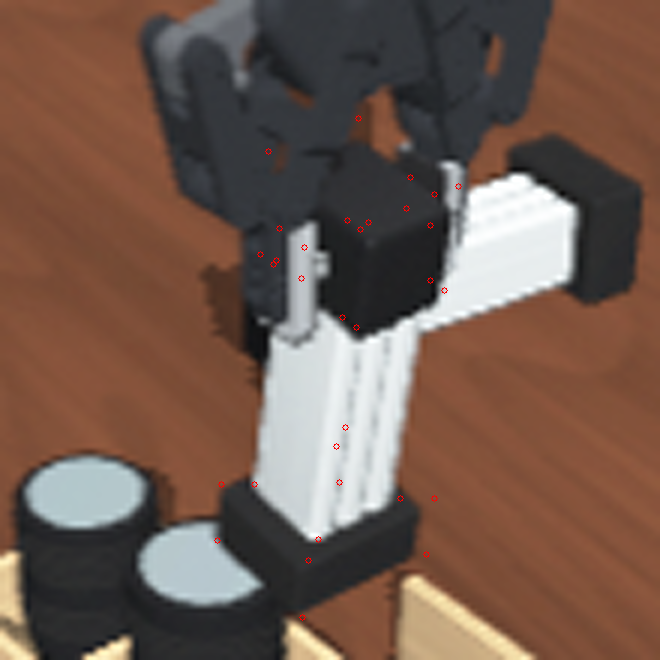

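arm_command(
  steps="-1 4 0 0; -1 4 -15 0; -1 4 -30 0; -1 4 -45 0; -1 4 -55 0; -1 4 -60 0; -1 4 -60 0; -1 4 -60 0",
)

```text
clock: 18.32
tcp_pos: [0.6172, 0.1999, 0.1996]
orientation: [-0.0, -0.05, 0.999, -0.0]
wrist_force: [-0.4, 0.2, -1.5]
finger_gap: 0.0477
```

```bash
python3 - <<'E'
from h import *
s=get_state();print(s["clock"],s["tcp_pos"],s["wrist_force"],s["finger_gap"])
crop("top",140,80,180,140,4,"e1");crop("scene",270,140,130,140,5,"e1s")
E
```

```text
18.325 [0.61720151 0.19993359 0.19959117] [-0.39020695  0.17336976 -1.51385662] 0.047733826669191064
```

View pics/e1.png

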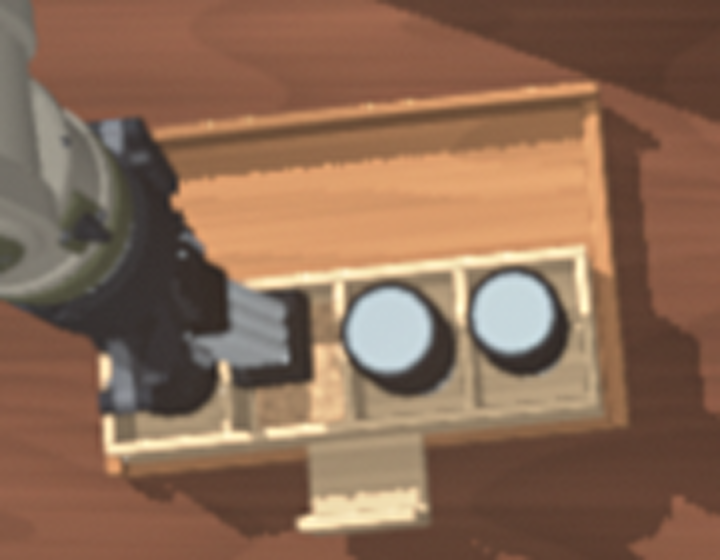

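View pics/e1s.png

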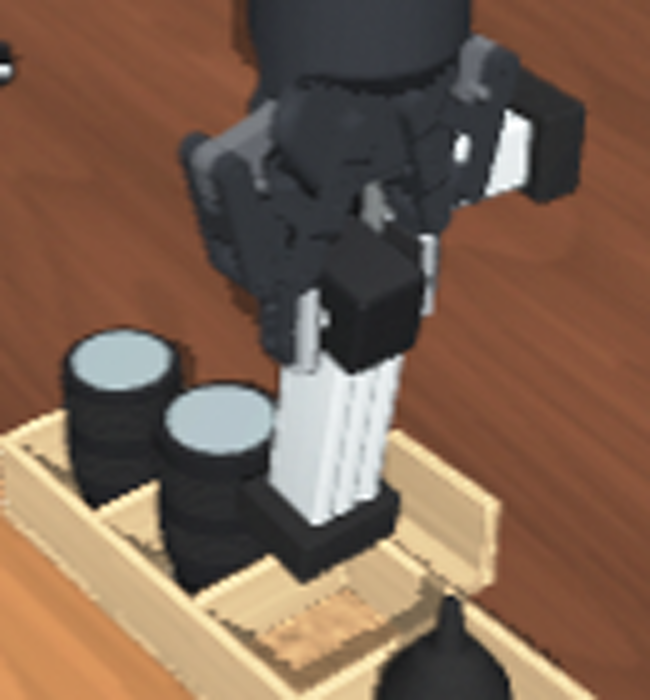

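```bash
python3 - <<'E'
from h import *
p=np.array([[308,291],[309,381]])/4+[140,80]-.5
print("foot -y edge",px2w("top",p,.123), "at low",px2w("top",p,.10))
sc=np.array([[303,580],[398,522],[243,512]])/5+[270,140]-.5
print("sole corners scene z=.10",px2w("scene",sc,.100));print(px2w("scene",sc,.105))
# pad: bay-floor interior, wall tops of free bay in top
E
```

```text
foot -y edge [[0.64446029 0.16022315 0.123     ]
 [0.59411833 0.15791203 0.123     ]] at low [[0.64939127 0.16608132 0.1       ]
 [0.59773285 0.16370977 0.1       ]]
sole corners scene z=.10 [[0.64204773 0.20825128 0.1       ]
 [0.58990334 0.20031015 0.1       ]
 [0.63981421 0.1606663  0.1       ]]
[[0.64516386 0.21276411 0.105     ]
 [0.59353175 0.20490101 0.105     ]
 [0.64295229 0.16564663 0.105     ]]
```

arm_command(
  steps="1 6 0 0; 1 6 -12 0; 1 6 -25 0; 1 6 -37 0; 1 6 -47 0; 1 6 -54 0; 1 6 -58 0; 1 6 -58 0",
)

```text
clock: 19.42
tcp_pos: [0.6182, 0.2059, 0.1415]
orientation: [-0.0, -0.05, 0.999, -0.0]
wrist_force: [0.6, 0.4, -1.4]
finger_gap: 0.0482
```

```bash
python3 - <<'E'
from h import *
s=get_state();print(s["clock"],s["tcp_pos"],s["wrist_force"],s["finger_gap"])
crop("top",140,80,180,140,4,"e2");crop("scene",270,140,130,140,5,"e2s")
E
```

```text
19.425 [0.61817308 0.20590089 0.14151511] [ 0.61545718  0.40078907 -1.3802929 ] 0.04823256422348816
```

View pics/e2.png

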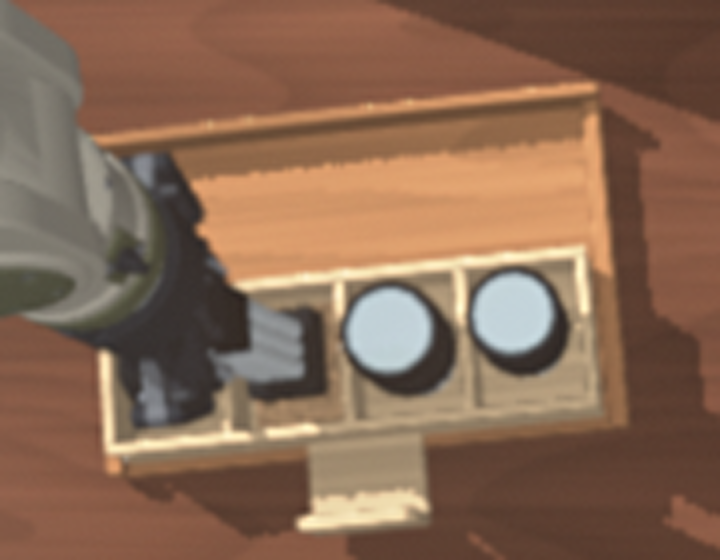

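View pics/e2s.png

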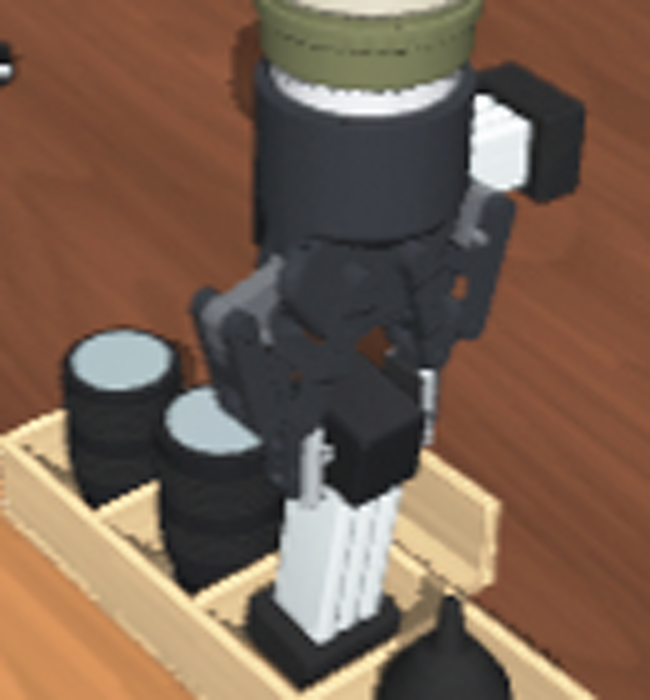

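arm_command(
  steps="0 0 -4 0; 0 0 -7 0; 0 0 -8 0; 0 0 -8 0",
)

```text
clock: 20.02
tcp_pos: [0.6184, 0.2059, 0.1339]
orientation: [-0.0, -0.05, 0.999, -0.0]
wrist_force: [-0.5, -0.3, -1.9]
finger_gap: 0.0481
```

arm_command(
  steps="0 0 -2 0; 0 0 -3 0; 0 0 -3 0",
)

```text
clock: 20.4
tcp_pos: [0.6183, 0.2059, 0.1308]
orientation: [-0.0, -0.05, 0.999, -0.0]
wrist_force: [-0.3, 0.1, -1.3]
finger_gap: 0.0482
```

```bash
python3 - <<'E'
from h import *
s=get_state();print(s["clock"],s["tcp_pos"],s["wrist_force"],s["ft_torque"],s["finger_gap"])
crop("top",140,80,180,140,4,"e3");crop("scene",290,190,90,100,6,"e3s")
E
```

```text
20.4 [0.61829865 0.20593688 0.13078869] [-0.32755348  0.1277825  -1.34804237] [ 0.05529616 -0.04935297 -0.00413472] 0.048172032871692735
```

View pics/e3s.png

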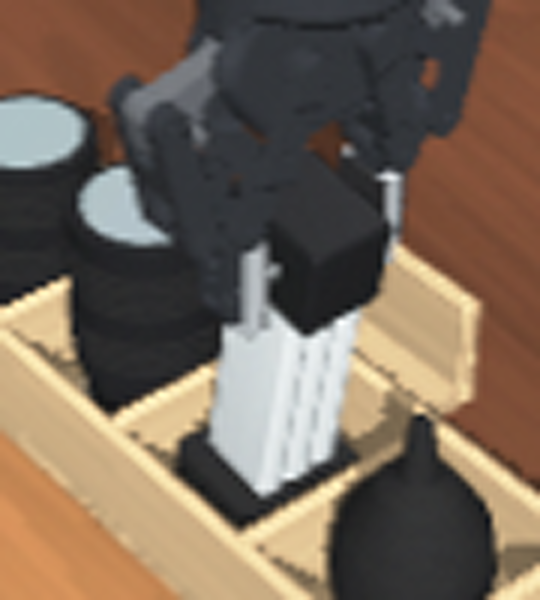

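arm_command(
  steps="0 0 -2 0; 0 0 -2 0; 0 0 -2 0",
)

```text
clock: 20.88
tcp_pos: [0.6188, 0.2061, 0.1298]
orientation: [0.001, -0.05, 0.999, -0.0]
wrist_force: [-0.9, 0.1, 4.0]
finger_gap: 0.048
```

arm_command(
  steps="0 0 -2 0; 0 0 -2 0; 0 0 -2 0",
)

```text
clock: 21.25
tcp_pos: [0.6197, 0.2062, 0.1298]
orientation: [0.002, -0.05, 0.999, -0.0]
wrist_force: [-1.6, -0.5, 8.7]
finger_gap: 0.0482
```

```bash
python3 - <<'E'
from h import *
s=get_state();print(s["clock"],s["tcp_pos"],s["wrist_force"],s["ft_torque"],s["finger_gap"])
E
```

```text
21.25 [0.6196974  0.20621673 0.12976487] [-1.60630695 -0.46271677  8.67351353] [-0.07443383  0.47032464  0.05942015] 0.048237036473476616
```

```bash
python3 - <<'E'
from h import *
s=get_state()
crop("top",170,110,90,85,7,"e4");crop("scene",290,190,90,100,6,"e4s")
E
```

```text
(no output)
```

View pics/e4s.png

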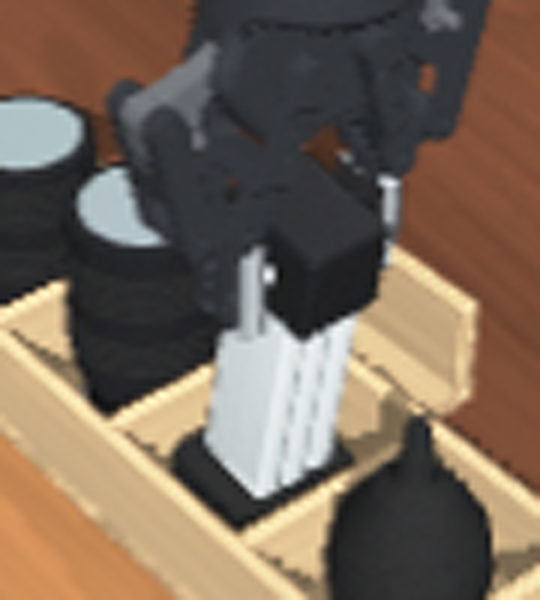

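View pics/e4.png

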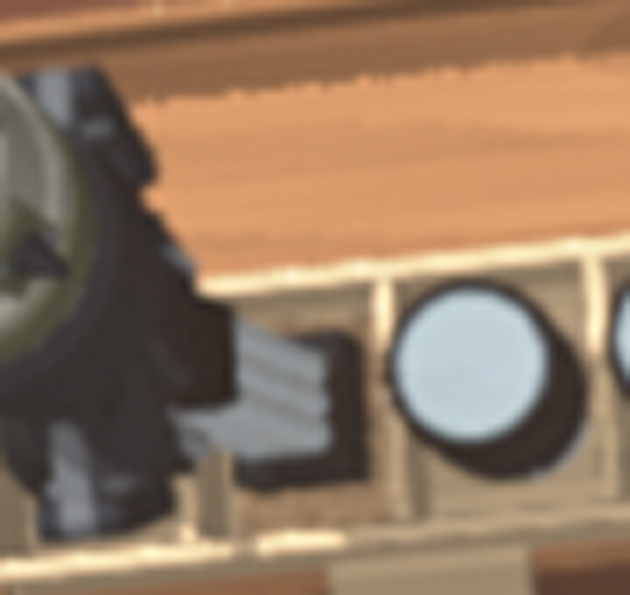

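```bash
python3 - <<'E'
from h import *
p=np.array([[360,335],[365,475]])/7+[170,110]-.5
for z in(.04,.05):print(px2w("top",p,z))
p=np.array([[377,325],[386,520]])/7+[170,110]-.5
print("pad edge",px2w("top",p,.024));p=np.array([[374,400],[394,400]])/7+[170,110]-.5
print("wall top",px2w("top",p,.06))
sc=np.array([[242,525],[352,462],[175,465]])/6+[290,190]-.5
print(px2w("scene",sc,.026))
q=[.6217,.1519,.1015];print("model wall",pose(q,np.array([[0,.003,.06],[0,-.003,.06],[.039,.006,.024],[-.039,.006,.024]])))
E
```

```text
[[0.64968547 0.17005869 0.04      ]
 [0.60086675 0.16670423 0.04      ]]
[[0.64767215 0.1676291  0.05      ]
 [0.59936063 0.1643095  0.05      ]]
pad edge [[0.65647815 0.16802445 0.024     ]
 [0.58747787 0.16263504 0.024     ]]
wall top [[0.62339909 0.15966817 0.06      ]
 [0.6234132  0.15284653 0.06      ]]
[[0.63378141 0.19677686 0.026     ]
 [0.58254574 0.19216308 0.026     ]
 [0.63746806 0.15864528 0.026     ]]
model wall [[0.62139602 0.15488456 0.06      ]
 [0.62200398 0.14891544 0.06      ]
 [0.65989132 0.16182083 0.024     ]
 [0.58229277 0.15391741 0.024     ]]
```

arm_command(
  steps="0 0 0 0; 0 0 0 0; 0 0 0 0",
  fingers=0.155,
  newtons=20,
)

```text
clock: 21.72
tcp_pos: [0.6198, 0.2062, 0.1296]
orientation: [0.002, -0.05, 0.999, -0.0]
wrist_force: [0.8, -0.2, 1.0]
finger_gap: 0.0493
```

arm_command(
  steps="0 0 0 0; 0 -2 0 0; 0 -4 0 0; 1 -6 -1 0; 1 -8 -1 0; 1 -10 -1 0; 1 -12 -1 0; 1 -12 -1 0",
  fingers=0.165,
)

```text
clock: 22.72
tcp_pos: [0.621, 0.194, 0.1285]
orientation: [0.002, -0.05, 0.999, -0.0]
wrist_force: [0.8, 0.3, 0.3]
finger_gap: 0.0496
```

```bash
python3 - <<'E'
from h import *
s=get_state();print(s["clock"],s["tcp_pos"],s["wrist_force"],s["finger_gap"])
crop("top",170,110,90,85,7,"e5");crop("scene",290,190,90,100,6,"e5s")
E
```

```text
22.725 [0.62098341 0.19404422 0.12847451] [0.75840041 0.31166645 0.30570074] 0.04963742716146616
```

View pics/e5s.png

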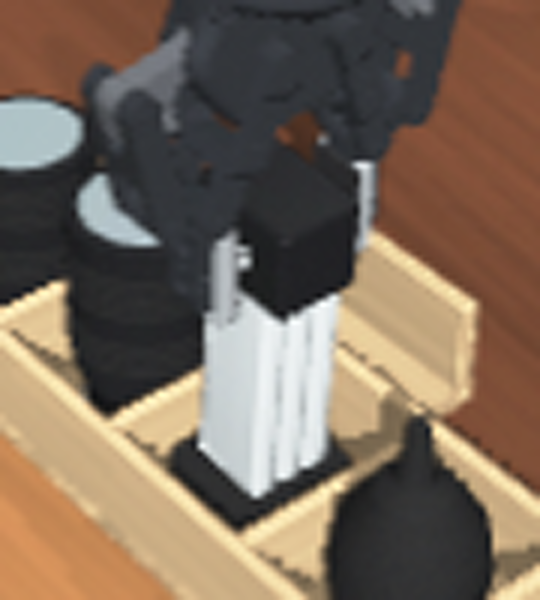

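View pics/e5.png

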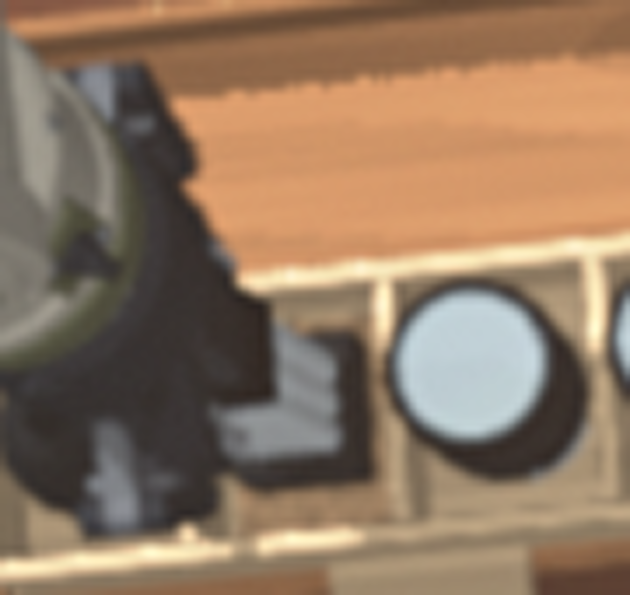

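Nearly upright, with the feet on the pad. I'll nudge 2 mm more, then let go.

arm_command(
  steps="0 -1 0 0; 0 -3 0 0; 0 -3 0 0; 0 -3 0 0",
  fingers=0.168,
)

```text
clock: 23.32
tcp_pos: [0.6206, 0.1912, 0.1282]
orientation: [0.002, -0.05, 0.999, -0.0]
wrist_force: [0.1, -0.4, -1.0]
finger_gap: 0.05
```

arm_command(
  steps="0 0 0 0; 0 0 0 0; 0 0 0 0; 0 0 0 0",
  fingers=0.22,
)

```text
clock: 23.82
tcp_pos: [0.6206, 0.1912, 0.1282]
orientation: [0.002, -0.05, 0.999, -0.0]
wrist_force: [-0.6, 0.4, 0.6]
finger_gap: 0.0519
```

```bash
python3 - <<'E'
from h import *
s=get_state();print(s["clock"],s["tcp_pos"],s["wrist_force"],s["finger_gap"])
crop("top",170,110,90,85,7,"e6");crop("scene",290,190,90,100,6,"e6s")
E
```

```text
23.825 [0.62058143 0.19116059 0.12824666] [-0.56228762  0.43008017  0.64573987] 0.05186103899134129
```

View pics/e6s.png

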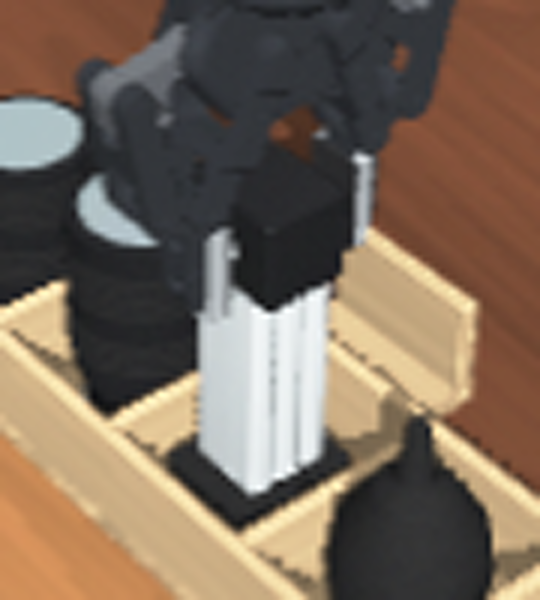

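It stands vertical, with the knob loose between the pads. I'm opening the gripper and going up.

arm_command(
  steps="0 0 0 0; 0 0 0 0; 0 0 0 0; 0 0 0 0",
  fingers=0.7,
)

```text
clock: 24.42
tcp_pos: [0.6206, 0.1912, 0.1282]
orientation: [0.002, -0.05, 0.999, -0.0]
wrist_force: [-0.3, -0.4, -0.2]
finger_gap: 0.0725
```

arm_command(
  steps="0 0 8 0; 0 0 25 0; 0 0 50 0; 0 0 80 0; 0 0 105 0; 0 0 120 0; 0 0 120 0",
)

```text
clock: 25.3
tcp_pos: [0.6214, 0.1913, 0.2501]
orientation: [0.003, -0.05, 0.999, 0.0]
wrist_force: [0.3, -0.9, -0.2]
finger_gap: 0.0725
```

```bash
python3 - <<'E'
from h import *
s=get_state();print(s["clock"],s["tcp_pos"],s["wrist_force"],s["finger_gap"],s["joint_pos"])
crop("top",140,80,180,140,4,"g1");crop("scene",220,100,190,200,3,"g1s")
E
```

```text
25.3 [0.62138906 0.19130306 0.250107  ] [ 0.33423683 -0.86144388 -0.15216447] 0.07252651734849996 [ 1.75528453e-01  4.57422627e-01  3.04084157e-01  1.41048621e+00
 -4.95200560e-04 -1.49581897e+00]
```

View pics/g1s.png

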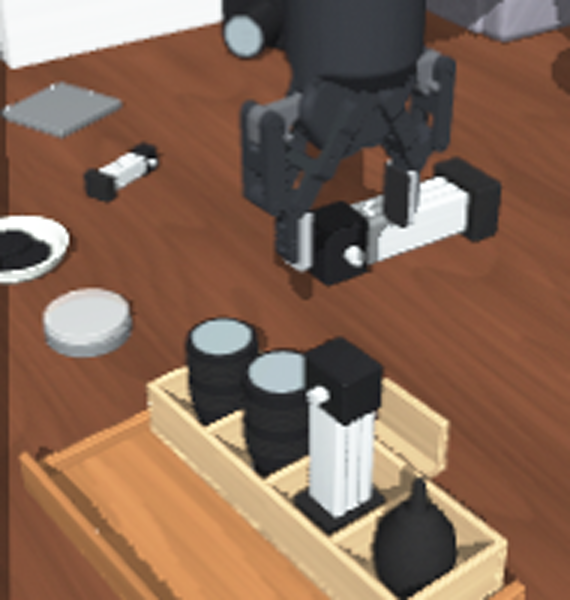

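View pics/g1.png

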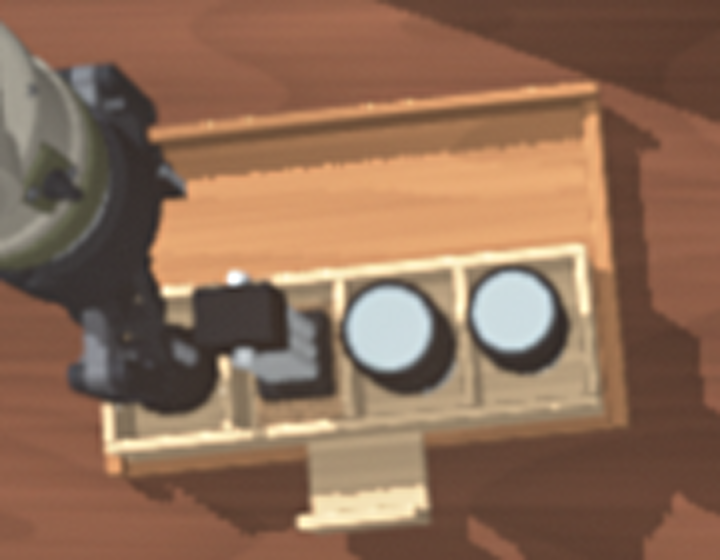

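The tripod stands on the pad at scene (333,250), and both lenses and the blower are upright. Now to the lip with the fingers shut and the jaws turned across the push.

arm_command(
  steps="-8 -3 0 -0.12; -25 -9 0 -0.28; -45 -16 0 -0.44; -65 -23 0 -0.6; -85 -30 0 -0.76; -105 -38 0 -0.92; -122 -44 0 -1.08; -136 -49 0 -1.24; -144 -52 0 -1.4; -148 -53 0 -1.52; -148 -53 0 -1.57; -148 -53 -30 -1.57; -148 -53 -70 -1.57; -148 -53 -110 -1.57; -148 -53 -150 -1.57; -148 -53 -180 -1.57; -148 -53 -200 -1.57; -148 -53 -213 -1.57; -148 -53 -215 -1.57; -148 -53 -215 -1.57",
  fingers=-1,
  newtons=60,
)

```text
clock: 27.9
tcp_pos: [0.4726, 0.1381, 0.033]
orientation: [0.001, 0.67, 0.742, -0.001]
wrist_force: [-0.7, -1.0, -0.3]
finger_gap: -0.0001
```

```bash
python3 - <<'E'
from h import *
s=get_state();print(s["clock"],s["tcp_pos"],s["wrist_force"],s["finger_gap"])
w,x,y,z=s["orientation"];print(np.arctan2(2*(x*y+w*z),1-2*(y*y+z*z)))
crop("top",140,80,180,140,4,"h1");crop("scene",240,120,190,180,4,"h1s")
E
```

```text
27.9 [0.47264313 0.13814494 0.03295623] [-0.683676   -0.95584511 -0.26936636] -0.00011092148561875778
1.6720956773508535
```

View pics/h1s.png

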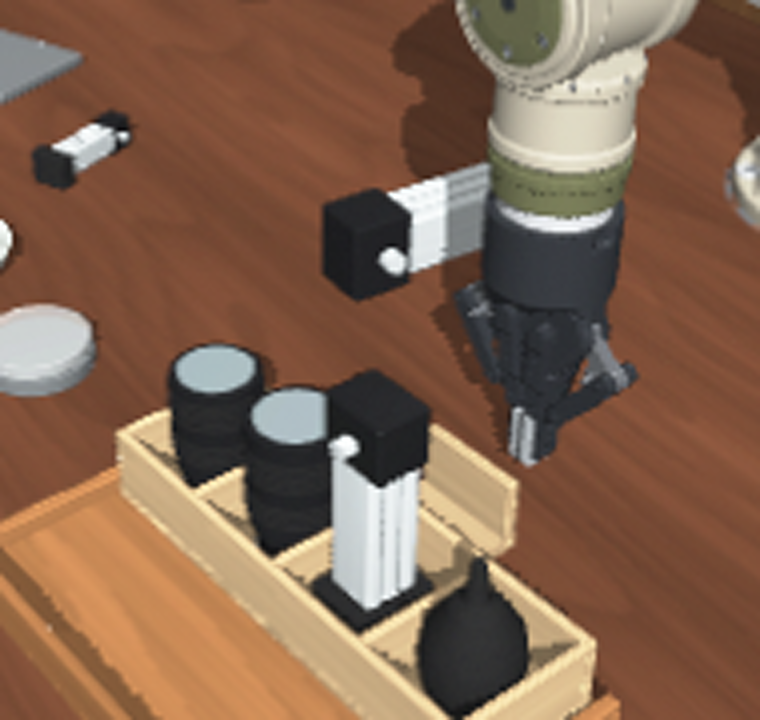

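View pics/h1.png

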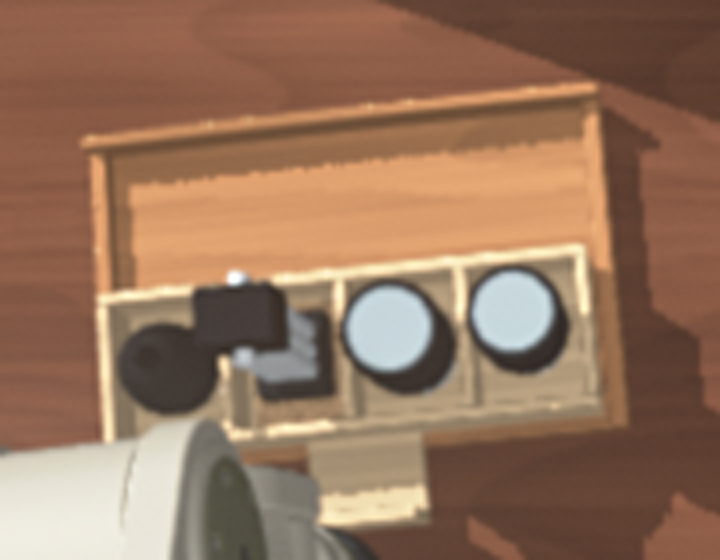

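arm_command(
  steps="5 0.5 0 0; 10 1 0 0; 15 1.5 0 0; 20 2 0 0; 24 2.4 0 0; 27 2.7 0 0; 29 2.9 0 0; 31 3.1 0 0; 33 3.3 0 0; 35 3.5 0 0; 37 3.7 0 0; 39 4 0 0; 42 4.2 0 0; 45 4.5 0 0; 48 4.8 0 0; 51 5.1 0 0; 54 5.5 0 0; 57 5.8 0 0; 60 6.1 0 0; 63 6.4 0 0",
)

```text
clock: 30.5
tcp_pos: [0.5362, 0.1447, 0.0333]
orientation: [0.001, 0.67, 0.742, -0.001]
wrist_force: [-2.2, 0.3, -1.3]
finger_gap: 0.0002
```

```bash
python3 - <<'E'
from h import *
s=get_state();print(s["clock"],s["tcp_pos"],s["wrist_force"],s["finger_gap"])
crop("top",140,80,180,140,4,"h2");crop("scene",240,120,190,180,4,"h2s")
E
```

```text
30.5 [0.53620502 0.14466224 0.03333463] [-2.15121563  0.26942841 -1.25551322] 0.00017440103162536625
```

View pics/h2s.png

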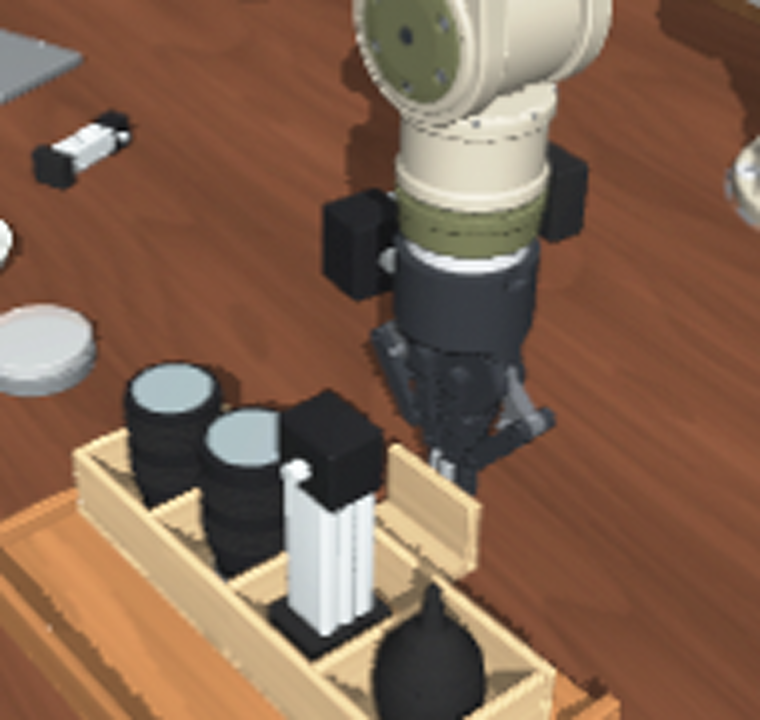

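The rack slides at 2 N with everything standing. I'll carry on.

arm_command(
  steps="3 0.3 0 0; 6 0.6 0 0; 9 0.9 0 0; 12 1.2 0 0; 15 1.5 0 0; 18 1.8 0 0; 21 2.1 0 0; 24 2.4 0 0; 27 2.7 0 0; 30 3 0 0; 33 3.3 0 0; 36 3.6 0 0; 39 3.9 0 0; 42 4.2 0 0; 45 4.5 0 0; 48 4.8 0 0; 51 5.1 0 0; 54 5.4 0 0; 57 5.7 0 0; 59 5.9 0 0",
)

```text
clock: 33.1
tcp_pos: [0.5962, 0.1505, 0.0335]
orientation: [0.002, 0.67, 0.742, -0.0]
wrist_force: [-1.5, 1.1, 0.3]
finger_gap: 0.0003
```

arm_command(
  steps="2 0.2 0 0; 4 0.4 0 0; 6 0.6 0 0; 7 0.7 0 0",
)

```text
clock: 33.6
tcp_pos: [0.6034, 0.1512, 0.0335]
orientation: [0.002, 0.67, 0.742, -0.0]
wrist_force: [-1.9, 1.0, -0.7]
finger_gap: 0.0001
```

arm_command(
  steps="2 0.2 0 0; 3 0.3 0 0; 5 0.5 0 0; 6 0.6 0 0",
)

```text
clock: 34.1
tcp_pos: [0.606, 0.1514, 0.0335]
orientation: [0.0, 0.67, 0.742, -0.003]
wrist_force: [-13.0, -0.7, 10.4]
finger_gap: 0.0001
```

```bash
python3 - <<'E'
from h import *
s=get_state();print(s["clock"],s["tcp_pos"],s["wrist_force"],s["finger_gap"])
crop("top",140,80,180,140,4,"h3");crop("scene",200,120,190,220,3,"h3s")
E
```

```text
34.1 [0.60604161 0.15139076 0.0335198 ] [-12.97296647  -0.6941181   10.38412586] 0.0001476253344970953
```

View pics/h3s.png

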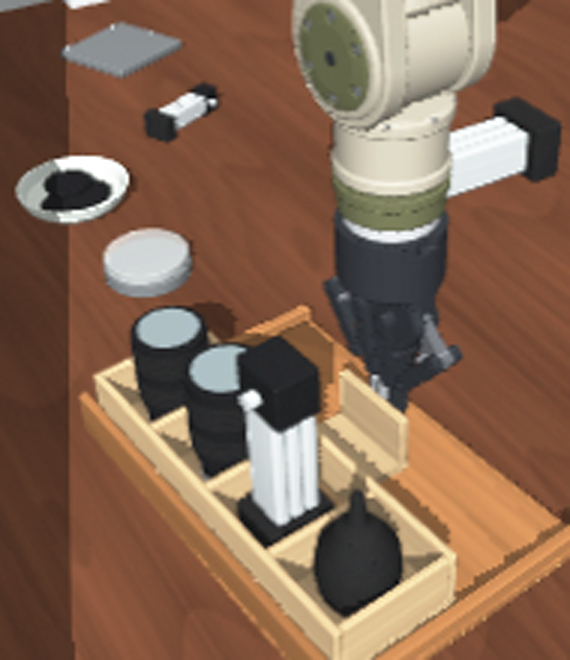

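View pics/h3.png

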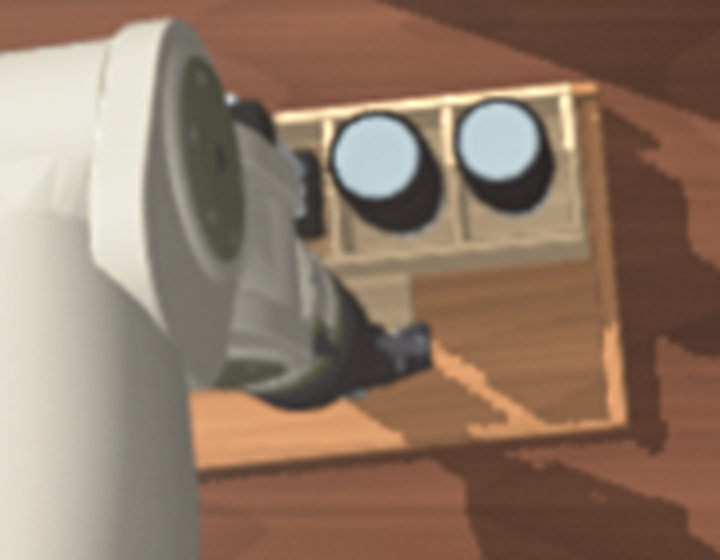

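The stop has been met at 13 N. I'll press briefly, then back away and up.

arm_command(
  steps="2 0.2 0 0; 4 0.4 0 0; 4 0.4 0 0",
)

```text
clock: 34.58
tcp_pos: [0.6059, 0.1513, 0.0335]
orientation: [-0.002, 0.67, 0.742, -0.005]
wrist_force: [-14.4, -0.5, 9.6]
finger_gap: -0.0002
```

arm_command(
  steps="-2 0 0 0; -6 -0.6 0 0; -15 -1.5 0 0; -30 -3 0 0; -50 -5 0 0; -70 -7 0 0; -80 -8 20 0; -80 -8 60 0; -80 -8 110 0; -80 -20 160 0; -80 -60 190 0; -80 -120 200 0; -80 -180 200 0; -80 -240 200 0; -80 -280 200 0; -80 -290 200 0",
)

```text
clock: 36.58
tcp_pos: [0.5256, -0.1411, 0.2334]
orientation: [-0.002, 0.672, 0.741, -0.005]
wrist_force: [-0.0, 0.8, 0.2]
finger_gap: -0.0002
```

```bash
python3 - <<'E'
from h import *
s=get_state();print(s["clock"],s["tcp_pos"],s["wrist_force"],s["qvel"])
im=read_camera("top");cv2.imwrite("pics/i0.png",im[:,:,::-1]);crop("top",140,80,180,140,4,"i1",im);crop("scene",180,120,200,220,3,"i1s")
q=np.array([.6217,.1519,.1015])
P=np.array([[75,0]])
E
```

```text
36.575 [ 0.52560785 -0.14109749  0.23335883] [-0.03204313  0.76657754  0.18525853] [-0.0916921   0.02936224  0.04032856  0.02443846  0.0157309  -0.11841326]
```

View pics/i1s.png

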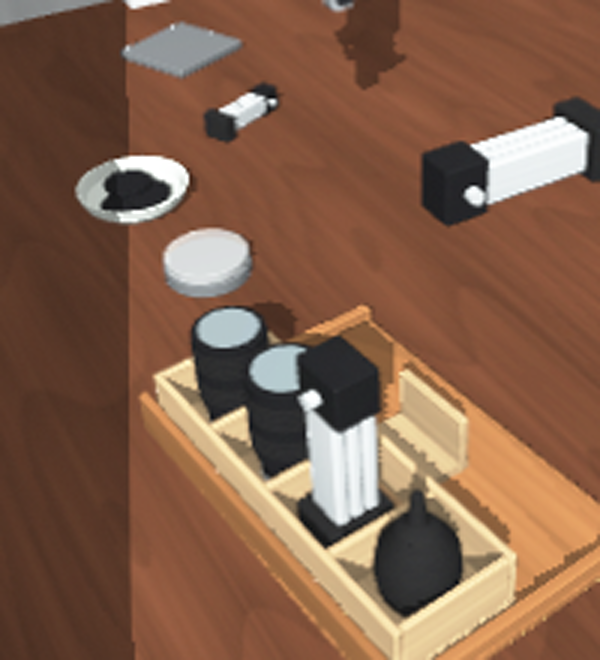

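View pics/i0.png

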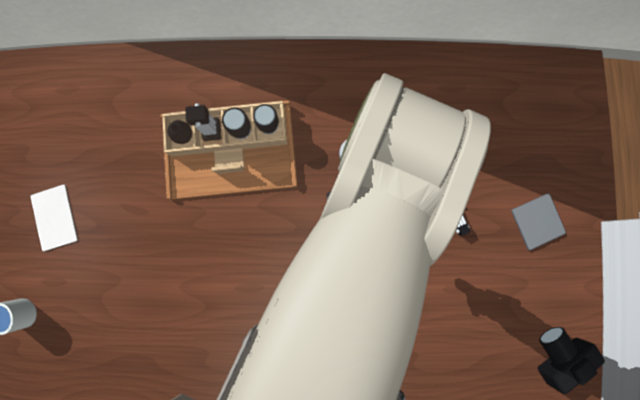

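View pics/i1.png

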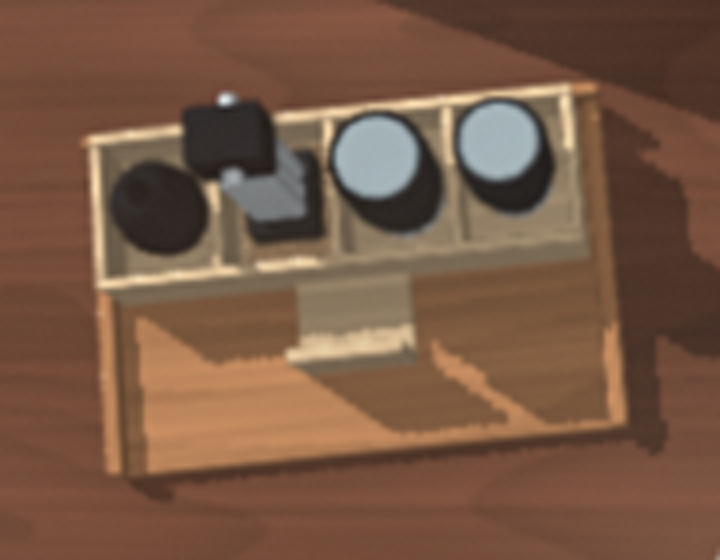

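arm_command(
  steps="0 0 0 0; 0 0 0 0; 0 0 0 0; 0 0 0 0",
)

```text
clock: 37.17
tcp_pos: [0.5257, -0.1388, 0.2334]
orientation: [-0.002, 0.671, 0.742, -0.005]
wrist_force: [1.6, -0.3, -0.8]
finger_gap: -0.0001
```

```bash
python3 - <<'E'
from h import *
a=px2w("top",np.array([[683,262],[76,325]])/5+[150,90]-.5,.06);b=px2w("top",np.array([[571,84],[90,136]])/4+[140,80]-.5,.06)
print((b-a)@np.array([np.cos(.1015),np.sin(.1015),0]))
s=get_state();print(s["clock"],s["qvel"].round(3) if hasattr(s["qvel"],"round") else s["qvel"])
print(hand_in())
E
```

```text
[0.10211489 0.10220637]
37.175 [-0.005  0.     0.002  0.    -0.002 -0.001]
the job is handed in; nothing more can be done
None
```

The tripod is standing on the cork pad in the free bay, the rack is home, and the job was handed in at 37 s.

**What I did:** I took the middle-sized tripod by both knobs at 60 N and lifted it level. I then eased the finger opening until it swung down, gripped it again at 60 N, and lowered it until I felt the pad. With the grip eased I brought it upright, let go, and pushed the lip until the rack met its stop at about 13–14 N.

**Last checks:**
- **Rack:** the pictures put its travel at about 102 mm, against 100 mm nominal.
- **Things in the rack:** the tripod, both lenses and the blower stand upright in their bays.
- **Dish and filter case:** neither shows any sign of having been moved in the scene view. The arm hid the dish and most of the filter case in the last top view.
- **Robot:** it was clear of everything and at rest.

**What disagreed or took longer:**
- **Swing:** it first stuck about 25° off plumb and needed further easing. It hung about 8° off when I regripped it.
- **Foot position:** the two cameras differed by up to about 12 mm on where the foot sat in the bay. I trusted the top view, since the rack wall hid the sole in the scene view.
- **Tripod size:** it looked a little smaller in the pictures than the stated dimensions, by about 3% in the top view and about 10% across the feet in the scene view.

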